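# Set glued frames and face panel to cure, then start the fan timer

## Task

Set the freshly glued kit parts out to cure: take every plywood frame out of the gluing jig and hang it upright on the curing stand, its top bar seated on both long hooks, and lean the white face panel at about 45 degrees against the drying block, foot on the bench and back resting on the block. Only when all of them are in place, start the fan by turning the timer dial clockwise from off by exactly four clicks. Leave the mug where it is.

Things in the scene. Friction and masses are not known exactly. Their poses are not given: they have to be found in the camera images.
- frame1_bar (a point): middle of the top bar of a flat plywood frame standing upright in a jig slot: grip here, across the 10 mm thickness. Frame 180 mm wide (own y), 110 high (own z, up), 10 thick (own x), 0.12 kg. Top bar 30 high (this point 15 under the top edge, 95 above the underside), bottom bar 20 high, side bars 20 wide; window 140 x 60. None if absent (two or three are there)
- frame2_bar (a point): middle of the top bar of a flat plywood frame standing upright in a jig slot: grip here, across the 10 mm thickness. Frame 180 mm wide (own y), 110 high (own z, up), 10 thick (own x), 0.12 kg. Top bar 30 high (this point 15 under the top edge, 95 above the underside), bottom bar 20 high, side bars 20 wide; window 140 x 60. None if absent (two or three are there)
- frame3_bar (a point): middle of the top bar of a flat plywood frame standing upright in a jig slot: grip here, across the 10 mm thickness. Frame 180 mm wide (own y), 110 high (own z, up), 10 thick (own x), 0.12 kg. Top bar 30 high (this point 15 under the top edge, 95 above the underside), bottom bar 20 high, side bars 20 wide; window 140 x 60. None if absent (two or three are there)
- frame1: the same frame as point frame1_bar; origin at the middle of its underside
- frame2: the same frame as point frame2_bar; origin at the middle of its underside
- frame3: the same frame as point frame3_bar; origin at the middle of its underside
- jig: fixed wooden gluing jig, 176 (own x) x 200 (own y) x 46 mm high, origin at the underside's centre. Three slots 13 mm wide across it (along own y) at own x = -50, 0, +50 mm hold the frames' outer 30 mm on each side up to 46 mm height, frame underside 8 mm above the bench; lift frames straight up
- stand: fixed curing stand, origin on the bench between its two level parallel hooks, which run along own x, 100 mm apart. Slip each frame over both tips with the hooks in its window, move it towards the posts, then lower it. All frames go on the same two hooks, one in front of another, e.g. at own x = +50, 0, -50 mm, farthest (+50) first. A seated frame's bar middle is 151 mm high
- hook_left: hook at the stand's own y = +50 mm (origin = stand's origin): level steel rod 12 mm thick, axis 130 mm and top face 136 mm above the bench, from a 16 mm square post (own x = +108 mm, 136 high) in own -x direction to the tip at own x = -89 mm, turned up to 152 mm height. To pass, a frame's top bar must be above the tip and its bottom bar below 124 mm
- hook_right: hook at the stand's own y = -50 mm (origin = stand's origin): level steel rod 12 mm thick, axis 130 mm and top face 136 mm above the bench, from a 16 mm square post (own x = +108 mm, 136 high) in own -x direction to the tip at own x = -89 mm, turned up to 152 mm height. To pass, a frame's top bar must be above the tip and its bottom bar below 124 mm
- panel_center (a point): centre of the white plastic face panel, 160 mm long (own x) x 60 wide (own y) x 10 thick (own z), 0.14 kg, lying flat on the bench at the start; its two ends are alike. It can be gripped across its width
- panel: the same panel; origin at the centre of its underside
- block: fixed wooden drying block, 50 (own x) x 90 (own y) x 85 mm high, origin at the underside's centre. The panel leans on the upper edge of its front face (own x = -25 mm, towards the robot); at 45 degrees its foot stands 85 mm in front of that face
- panel_end_a (a point): middle of the panel's end face at own x = -80 mm from its centre
- panel_end_b (a point): middle of the panel's end face at own x = +80 mm from its centre
- timer: fixed fan timer box, 100 x 100 x 50 mm high, white tick marks on top around the dial; origin at the underside's centre
- dial_grip (a point): on the dial's axis, half-way up its bar grip: the point to grip. Black dial on top of the timer, 34 mm radius skirt (top face 62 mm above the bench), carrying an upright bar 60 mm long (own x) x 14 thick (own y), from 62 to 92 mm above the bench; this point at 79 mm
- dial_pointer (a point): point of the bar at its marked end (white line), 30 mm out from the axis (own x), same height as dial_grip
- dial (a joint): dial angle in rad, grows clockwise seen from above. Click stops every 30 degrees (0.5236 rad) at 0, 0.5236, 1.047 ..; starts at 0 (off, at the end stop); other end stop at 5.76. About 0.1 N m takes it over each click, then it falls into the next stop by itself, also when let go
- mug: white mug, 80 mm diameter, 90 high, origin at its underside; leave alone
Things that resemble listed ones, but are neither listed nor needed, are in the scene too. Of the things shaped like the panel, the white one is meant.

How it is judged:
By the outcome, as a careful person would: the job done as asked, in the order asked, and still so for the second after the job is handed in, with the robot touching nothing.
Of frame1, frame2, frame3 only 2 to 3 are there at a start; the rules pass over those that are not, and their reading is None.
At some moment in a run one of panel may be knocked a few centimetres aside while the robot is not near it.
It also fails if it takes over 210 s, if anything falls off the work surface, if the arm or the gripper's body presses on something with over 40 N, if the wrist force passes 120 N, or if a joint passes its speed limit or range.

## Robot

A 6-joint arm with a two-finger parallel gripper is mounted at the origin on the work surface. World frame = base frame: x ahead of the robot, y to its left, z up, the work surface at z = 0. Lengths are in m, angles in degrees, forces in N, time in s.
With the tool pointing down it reaches from about 0.375 to 0.9 m from the base axis. Payload 3.1 kg.
Tool frame: the origin (TCP) lies between the finger pads; the fingertips stand 22 mm ahead of it and the grasp point (between the pads) lies 3 mm ahead of it (bot.tip_extent is the distance from the TCP to the fingertips, in m); y points along the fingers, z is the direction in which the jaws open and shut, and the axes are right-handed (so a half turn about y gives the same grasp; the last joint's range is limited). The gripper opens to 87 mm and grips with 3 to 60 N. Pads are 19 mm wide; open, the fingers measure 117 mm over their backs; the gripper's body (75 mm by 190 mm) begins 51 mm behind the grasp point.
Start: joints at [53.085, 30.224, 82.088, -0, 67.689, -10.227], TCP at [0.281, 0.558, 0.245] pointing down, gripper open.
Joint ranges: [-176.69, 176.69], [-43.24, 126.21], [12.49, 139.97], [-82, 262], [0, 151.66], [-163.58, 163.58]. Speed limits (degrees/s): [159.86, 159.86, 180, 180, 180, 180].

## Interface

Orientations are given as a 3x3 rotation matrix whose columns are the frame's x, y, z axes.
In Python, from rig import bot, eyes, models gives the robot as it stands. The module is installed in compiled form; this text tells all that it offers.
- The arm moves only by the tool arm_command, never from a script. Its arguments are lists of equal length, an entry for each row: "translation": the shift along the tool's x, y, z each as a share of 0.08 m, from -1 to 1, a list of three; "rotation": the turn, a rotation vector about the tool's x, y, z each as a share of 60 degrees, from -1 to 1, a list of three; "grip": the closure, from -1 (fully open) to 1 (shut), so that 0 is half open. In form: {"translation": [[x, y, z], ...], "rotation": [[rx, ry, rz], ...], "grip": [grip, ...]}. A call has 1 to 5 rows; each row is the pose to reach, as a shift and turn from the pose commanded when the call began, along the tool's axes at that moment; what a row does not reach only later rows make up. A row lasts 1/10 s, in which the tool goes at most 50 mm and 8.59 degrees, less where a joint would pass 70% of its speed; a pose out of reach is approached as far as the arm can. A call with a number of a shift or a turn outside -1 to 1 is refused whole. A call with a gripper value outside its range is refused whole. The fingers move at their own pace and stop on an object; the grip force is fixed at half the most. Time passes only in rows, so rows that repeat a pose let the fingers close. It gives the time, the measured TCP pose, the force and the opening at its end, in the units of the state.
- bot.read_state(): the state, without advancing time (a new reading comes with each control period).
- eyes.capture(name): name is "scene" or "top" or "wrist"; returns a dict with "image" (400x640x3 uint8, blue, green, red), "mtx" (3x3 intrinsics, pixels), "rvec" (rotation vector, rad) and "tvec" (3), from world to camera coordinates, as OpenCV has them; the wrist camera has in their place "hand_eye" (4x4, takes a point from camera to tool coordinates, whose origin is the TCP and whose axes are the tool frame's). Camera axes: x right, y down, z forward; pixel columns grow to the right and rows downward; lengths in m; the calibration is good to about 2 mm. A picture is of the moment at which its call begins: read the wrist's pose just before it. There is no depth.
- bot.hand_in(): hands the job in, once; it reports no verdict.
Trained networks look in the newest picture that a camera, given by its name, has taken for a name from the list of things; names that differ only in an ending like _2 or _b are one class to them, and where a whole thing is asked for, a point or a joint stands for the part that bears it (a point fixed in the world has none). Each returns a list of dicts, best first, with "conf" (0 to 1); they miss things now and then, are a little off and sometimes report something else, mostly with a low value. They report only what shows in the picture. A call takes as long as a camera call. They do not tell look-alikes from the thing itself.
- models.recognise(camera, thing): "extent" ([left, top, right, bottom] as shares, 0 to 1, of the picture: columns of its width, rows of its height, round what is visible of it).
- models.spot_point(camera, thing): "point" ([column, row] as shares, 0 to 1, of the picture: columns of its width, rows of its height: a listed point, or the origin of a listed thing).
The state is a dict: "time_s": time; "joint_positions": joint angles; "qvel": joint speeds; "tau": joint torques, N m; "position": TCP position; "tcp_rot": TCP orientation; "force": force on the tool from outside, world axes, zero at the start; "moment": the same for the moment, N m; "opening": opening from 0.0 (shut) to 1.0 (fully open).
Only numpy, scipy, OpenCV 4.12 (cv2) and the standard library are available. Lean on these libraries where they do the work, as an engineer would, in place of code of your own. Each camera call takes 0.05 s, during which the arm holds its last target. There are 200 camera calls.

## Working session

There is one attempt and no reset: what is moved stays moved. The work goes in short steps, Python scripts to look and compute and a tool call to move; the robot and the scene stay as the last step left them, time stands still between calls to the robot, and variables do not carry over. Pictures are saved under pics/ and viewed, about 12 in all and at most 16, crops included, and the job is handed in when it is done.

Besides the shell and the picture viewer there is one more tool, called after "Request:" as a command line: name --argument value ..., lists and objects as JSON in quotes. arm_command: Moves the arm, as the interface text tells. Shift numbers are shares of 0.08 m and turn numbers shares of 60 degrees, none past 1 either way. Its arguments: {"type":"object","properties":{"translation":{"type":"array"},"rotation":{"type":"array"},"grip":{"type":"array"}},"required":["translation","rotation","grip"]}

```bash
mkdir -p pics; ls
cat > h.py <<'E'
import numpy as np, cv2
from rig import bot, eyes, models
def P(c):
    R=cv2.Rodrigues(np.array(c['rvec'],float))[0]; return R,np.array(c['tvec'],float).ravel(),np.array(c['mtx'],float)
def proj(c,X):
    return cv2.projectPoints(np.array(X,float).reshape(-1,3),np.array(c['rvec'],float),np.array(c['tvec'],float),np.array(c['mtx'],float),None)[0].reshape(-1,2)
def back(c,uv,z):
    R,t,K=P(c); d=R.T@np.linalg.inv(K)@np.array([uv[0],uv[1],1.]); o=-R.T@t
    return o+d*(z-o[2])/d[2]
def wristcam(s,c):
    # gives c with rvec,tvec from tool pose
    T=np.eye(4);T[:3,:3]=np.array(s['tcp_rot']);T[:3,3]=s['position']
    W=np.linalg.inv(T@np.array(c['hand_eye'])); c['rvec']=cv2.Rodrigues(W[:3,:3])[0];c['tvec']=W[:3,3];return c
E
python3 - <<'E'
from h import *
s=bot.read_state();print(s['position'],np.round(s['tcp_rot'],3).tolist(),s['opening'],s['time_s'])
for n in('scene','top'):
    c=eyes.capture(n);cv2.imwrite(f'pics/{n}0.png',c['image']);print(n,np.round(-P(c)[0].T@P(c)[1],3),c['mtx'][0][0])
    H={'frame1_bar':.103,'frame1':.008,'jig':0,'stand':0,'panel_center':.01,'block':0,'timer':0,'dial_grip':.079,'dial_pointer':.079,'mug':0,'panel_end_a':.005,'hook_left':0,'hook_right':0}
    for k,z in H.items():
        for d in models.spot_point(n,k)[:4]:
            uv=np.array(d['point'])*[640,400];print(k,round(d['conf'],2),uv.round(),back(c,uv,z).round(3))
E
```

```text
pics
[0.28027233 0.55787889 0.24359229] [[0.893, -0.001, 0.449], [-0.449, -0.002, 0.893], [-0.0, -1.0, -0.002]] 0.9993051800293055 0.0
scene [ 1.166 -0.495  0.729] 387.2954955802136
frame1_bar 0.96 [392. 154.] [0.466 0.336 0.103]
frame1 0.77 [391. 177.] [0.46  0.349 0.008]
frame1 0.66 [399. 185.] [0.512 0.333 0.008]
jig 0.65 [397. 189.] [0.515 0.32  0.   ]
jig 0.49 [399. 225.] [0.639 0.194 0.   ]
stand 0.91 [223. 297.] [ 0.545 -0.316  0.   ]
stand 0.5 [382. 285.] [ 0.76  -0.003  0.   ]
panel_center 0.96 [360. 151.] [0.273 0.388 0.01 ]
panel_center 0.91 [191. 280.] [ 0.457 -0.354  0.01 ]
panel_center 0.65 [154. 227.] [ 0.198 -0.351  0.01 ]
panel_center 0.39 [322. 278.] [ 0.659 -0.106  0.01 ]
block 0.75 [318. 275.] [ 0.638 -0.101  0.   ]
dial_grip 0.83 [390. 221.] [0.669 0.114 0.079]
dial_grip 0.27 [220. 298.] [ 0.613 -0.341  0.079]
dial_pointer 0.67 [224. 299.] [ 0.619 -0.337  0.079]
dial_pointer 0.66 [398. 224.] [0.692 0.121 0.079]
mug 0.63 [381. 285.] [ 0.761 -0.007  0.   ]
panel_end_a 0.98 [301. 203.] [0.377 0.039 0.005]
panel_end_a 0.93 [202. 302.] [ 0.53  -0.361  0.005]
panel_end
[... 626 characters left out ...]
005  0.01 ]
panel_center 0.73 [422. 209.] [ 0.444 -0.354  0.01 ]
panel_center 0.68 [349. 153.] [ 0.647 -0.105  0.01 ]
panel_center 0.6 [425. 286.] [ 0.184 -0.35   0.01 ]
block 0.94 [347. 153.] [ 0.648 -0.1    0.   ]
timer 0.57 [285. 151.] [0.658 0.119 0.   ]
timer 0.43 [331. 187.] [ 0.526 -0.041  0.   ]
dial_grip 0.53 [289. 143.] [0.663 0.1   0.079]
dial_pointer 0.57 [282. 134.] [0.697 0.126 0.079]
mug 0.64 [319. 126.] [ 0.75  -0.003  0.   ]
panel_end_a 0.88 [423. 180.] [ 0.549 -0.363  0.005]
panel_end_a 0.87 [425. 229.] [ 0.376 -0.362  0.005]
panel_end_a 0.82 [314. 225.] [0.393 0.019 0.005]
panel_end_a 0.77 [439. 301.] [ 0.134 -0.398  0.005]
hook_left 0.88 [414. 180.] [ 0.548 -0.334  0.   ]
```

Run:
```python
import cv2
im=cv2.imread('pics/top0.png');cv2.imwrite('pics/topc.png',cv2.resize(im[90:330,170:490],None,fx=2.5,fy=2.5,interpolation=cv2.INTER_CUBIC))
im=cv2.imread('pics/scene0.png');cv2.imwrite('pics/scenec.png',cv2.resize(im[100:400,120:520],None,fx=2,fy=2,interpolation=cv2.INTER_CUBIC))
```

```text
(no output)
```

View pics/topc.png

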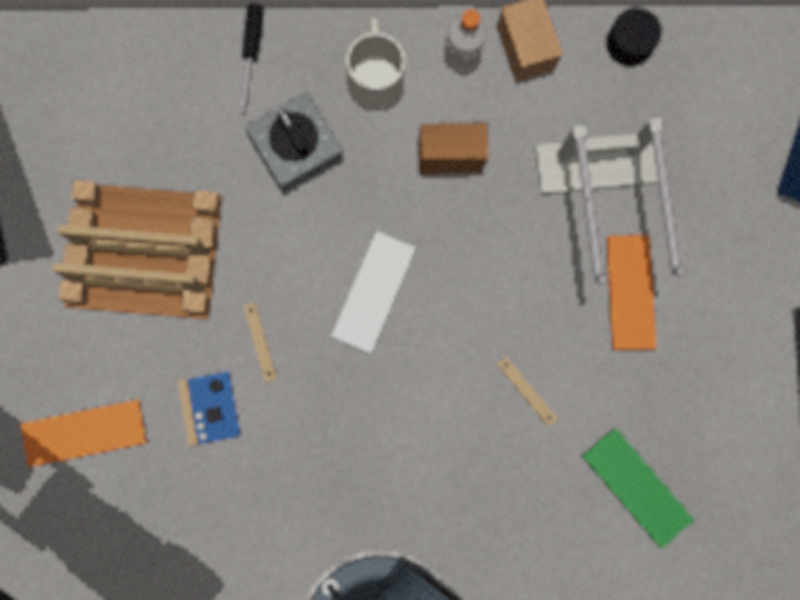

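View pics/scenec.png

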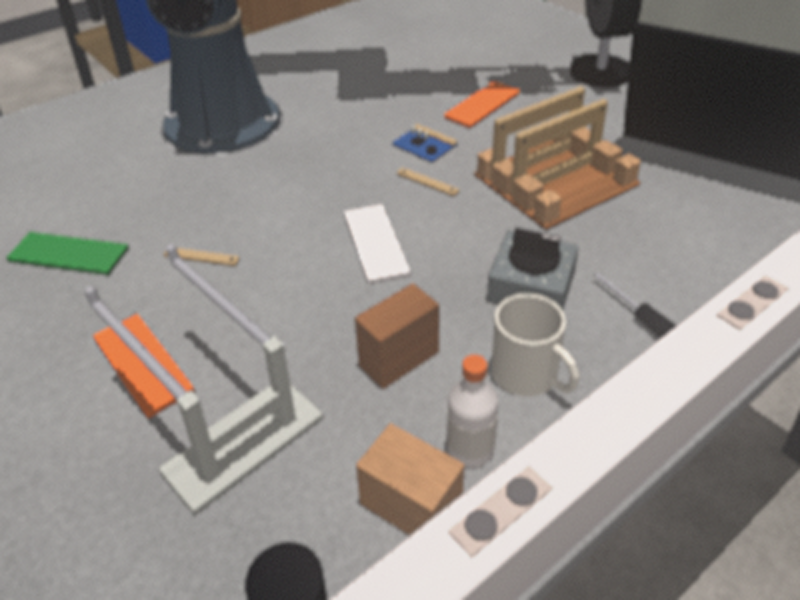

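The picture shows frames in the two near jig slots, with bars at crop (130,275) and (130,236). The white panel is at (374,292). The orange pieces at (632,292) and (85,432) and the green one at (637,488) are look-alikes, so the white one is meant. There are two block candidates: dark brown at (454,148) and light brown at (530,40). I'll check the size of both. The hooks run from posts at (580,132) and (655,125) to tips at (600,278) and (677,270).

```bash
cat >> h.py <<'E'
def plan(p,R,verbose=1):
    "shift/turn shares from now to target"
    from scipy.spatial.transform import Rotation as Ro
    s=bot.read_state();R0=np.array(s['tcp_rot'])
    d=R0.T@(np.array(p)-s['position'])/.08; r=np.degrees(Ro.from_matrix(R0.T@R).as_rotvec())/60
    print('shift',d.round(3),'turn',r.round(3))
def down(a):
    "tool down, jaw axis z at world angle a deg"
    a=np.radians(a);z=np.array([np.cos(a),np.sin(a),0]);y=np.array([0,0,-1.]);return np.c_[np.cross(y,z),y,z]
E
python3 - <<'E'
from h import *
c=eyes.capture('top');o=lambda x,y:(x/2.5+170-.3,y/2.5+90-.3)
def q(n,z,*pts):
    B=[back(c,o(*p),z)[:2] for p in pts];B=np.array(B);d=np.diff(B,axis=0)
    print(n,'mid',B.mean(0).round(4),'pts',B.round(3).tolist(),'len',np.linalg.norm(d,axis=1).round(3),'ang',np.degrees(np.arctan2(d[:,1],d[:,0])).round(1))
q('near',.118,(57,267),(199,281)); q('far',.118,(59,230),(203,241))
q('tipsL',.152,(600,280));q('tipsR',.152,(677,270));q('postL',.136,(580,132));q('postR',.136,(655,126))
q('dark top',.085,(421,126),(487,123),(487,152),(421,153))
q('light top',.085,(500,10),(545,0),(560,40),(520,55))
q('panel',.01,(380,232),(414,246),(371,352),(333,336))
q('dial',.092,(281,113),(305,152));q('timer',.05,(248,140),(306,95),(342,150),(286,189))
c=eyes.capture('scene')
for n,(x,y) in dict(tipL=(92,294),tipR=(172,252)).items():print(n,back(c,(x/2+120,y/2+100),.152))
# light block: base edge height from scene: bottom corner vs top corner
for n,p,z in [('dk top near corner',(383,332),.085),('dk bot',(385,384),0),('lt top',(409,493),.085),('lt bot',(411,533),0),('lt',(358,468),.085),('ltb',(361,507),0)]:
    print(n,back(c,(p[0]/2+120,p[1]/2+100),z).round(3))
print('hover');plan((.465,.335,.25),down(-5.6));print(bot.read_state()['joint_positions'])
E
```

```text
near mid [0.4677 0.317 ] pts [[0.478, 0.408], [0.458, 0.226]] len [0.182] ang [-96.3]
far mid [0.5178 0.3142] pts [[0.526, 0.406], [0.51, 0.222]] len [0.185] ang [-95.]
tipsL mid [ 0.4484 -0.2803] pts [[0.448, -0.28]] len [] ang []
tipsR mid [ 0.4602 -0.3782] pts [[0.46, -0.378]] len [] ang []
postL mid [ 0.6457 -0.2668] pts [[0.646, -0.267]] len [] ang []
postR mid [ 0.653 -0.365] pts [[0.653, -0.365]] len [] ang []
dark top mid [ 0.6531 -0.1077] pts [[0.671, -0.064], [0.674, -0.153], [0.634, -0.151], [0.633, -0.063]] len [0.089 0.04  0.088] ang [-87.7 178.3  90.4]
light top mid [ 0.8109 -0.2172] pts [[0.834, -0.175], [0.848, -0.238], [0.791, -0.256], [0.77, -0.2]] len [0.064 0.061 0.059] ang [ -77.2 -162.4  110.8]
panel mid [ 4.587e-01 -2.000e-04] pts [[0.542, -0.009], [0.521, -0.056], [0.375, 0.006], [0.397, 0.058]] len [0.051 0.159 0.056] ang [-113.3  157.2   66.5]
dial mid [0.661  0.1076] pts [[0.688, 0.123], [0.634, 0.092]] len [0.063] ang [-149.5]
timer mid [0.6582 0.1062] pts [[0.663, 0.171], [0.727, 0.092], [0.648, 0.043], [0.594, 0.119]] len [0.102 0.093 0.094] ang [ -51.4 -148.1  125.3]
tipL [ 0.47279847 -0.38441223  0.152     ]
tipR [ 0.46478062 -0.28745129  0.152     ]
dk top near corner [ 0.668 -0.142  0.085]
dk bot [ 0.67  -0.145  0.   ]
lt top [ 0.843 -0.247  0.085]
lt bot [ 0.835 -0.24   0.   ]
lt [ 0.791 -0.267  0.085]
ltb [ 0.781 -0.262  0.   ]
hover
shift [ 3.313 -0.069 -1.46 ] turn [0.    1.149 0.   ]
[ 5.30854617e+01  3.02262802e+01  8.20896115e+01  1.18973356e-03
  6.76903566e+01 -1.02296145e+01]
```

Size check: the dark block measures 89 x ~45 mm with its top at 85 mm, which fits. The light one is about 60 x 60 and does not. Moving to hover over the frames.

Request:
arm_command --translation '[[0.43,0,-0.2],[0.87,0,-0.4],[0.87,0,-0.4]]' --rotation '[[0,0,0],[0,0,0],[0,0,0]]' --grip '[-1,-1,-1]'

```text
time_s: 1.8
position: [0.3309, 0.4957, 0.2445]
tcp_rot: [[0.892, 0.001, 0.452], [-0.452, -0.002, 0.892], [0.002, -1.0, -0.001]]
force: [0.3, 0.7, -0.1]
opening: 1.004
```

Request:
arm_command --translation '[[0.43,0,-0.2],[0.87,0,-0.4],[0.87,0,-0.4]]' --rotation '[[0,0,0],[0,0,0],[0,0,0]]' --grip '[-0.3,-0.3,-0.3]'

```text
time_s: 2.1
position: [0.3787, 0.4364, 0.2447]
tcp_rot: [[0.892, 0.001, 0.453], [-0.453, -0.001, 0.892], [0.001, -1.0, -0.0]]
force: [-0.4, -0.3, 0.3]
opening: 0.813
```

Request:
arm_command --translation '[[0.43,0,-0.2],[0.87,0,-0.4],[0.87,0,-0.4]]' --rotation '[[0,0,0],[0,0,0],[0,0,0]]' --grip '[-0.3,-0.3,-0.3]'

```text
time_s: 2.4
position: [0.4265, 0.3772, 0.2447]
tcp_rot: [[0.892, 0.002, 0.453], [-0.453, -0.0, 0.892], [0.002, -1.0, 0.0]]
force: [0.7, 0.7, 0.1]
opening: 0.662
```

Request:
arm_command --translation '[[0.43,0,-0.2],[0.87,0,-0.4],[0.87,0,-0.4],[0.87,0,-0.4],[0.87,0,-0.4]]' --rotation '[[0,0.12,0],[0,0.24,0],[0,0.36,0],[0,0.48,0],[0,0.575,0]]' --grip '[-0.3,-0.3,-0.3,-0.3,-0.3]'

```text
time_s: 2.9
position: [0.4714, 0.3202, 0.2445]
tcp_rot: [[0.478, -0.001, 0.879], [-0.879, 0.001, 0.478], [-0.001, -1.0, -0.0]]
force: [-0.1, -1.2, 0.5]
opening: 0.652
```

Request:
arm_command --translation '[[0,0,0],[0,0,0],[0,0,0],[0,0,0],[0,0,0]]' --rotation '[[0,0.12,0],[0,0.24,0],[0,0.36,0],[0,0.48,0],[0,0.575,0]]' --grip '[-0.3,-0.3,-0.3,-0.3,-0.3]'

```text
time_s: 3.4
position: [0.4711, 0.3207, 0.2446]
tcp_rot: [[-0.103, -0.0, 0.995], [-0.995, 0.001, -0.103], [-0.001, -1.0, -0.001]]
force: [0.0, -0.0, -0.4]
opening: 0.65
```

Run:
```python
from h import *
s=bot.read_state();c=wristcam(s,eyes.capture('wrist'));im=c['image']
print(s['position'].round(4),s['opening'],s['force'],np.round(c['hand_eye'],3).tolist());plan((.4677,.317,.25),down(-5.6))
print(proj(c,[(.4677,.317,.118),(.5178,.3142,.118)]))
cv2.imwrite('pics/w1.png',cv2.resize(im,None,fx=1.25,fy=1.25))
```

```text
[0.4711 0.3207 0.2446] 0.6500498939396558 [ 0.0272394  -0.04583875 -0.39104748] [[-0.001, 0.968, 0.249, -0.067], [0.001, -0.249, 0.968, -0.139], [1.0, 0.001, -0.001, 0.002], [0.0, 0.0, 0.0, 1.0]]
shift [ 0.05  -0.068 -0.037] turn [ 0.    -0.007 -0.001]
[[316.11779573 204.99558128]
 [367.14107807 202.73144281]]
```

View pics/w1.png

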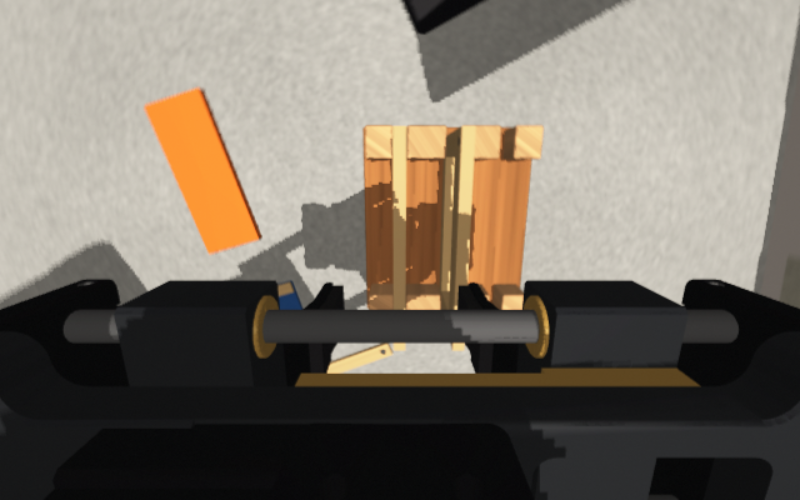

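The near frame bar runs from (400,126) to (400,348) in the view and the far one from (467,126) to (457,348). I'll back-project these.

Run:
```python
from h import *
s=bot.read_state();c=wristcam(s,eyes.capture('wrist'))
for n,a,b in(('near',(400,127),(400,348)),('far',(467,127),(458,348))):
    A,B=[back(c,(p[0]/1.25,p[1]/1.25),.118) for p in(a,b)];d=A-B
    print(n,A.round(4),B.round(4),((A+B)/2).round(4),np.linalg.norm(d).round(3),np.degrees(np.arctan2(d[1],d[0])).round(2)-90)
    m=(A+B)/2;m[2]=.106;plan(m,down(np.degrees(np.arctan2(d[1],d[0]))-90))
```

```text
near [0.4816 0.4123 0.118 ] [0.4632 0.2368 0.118 ] [0.4724 0.3246 0.118 ] 0.176 -6.0
shift [-0.05   1.732  0.011] turn [ 0.     0.006 -0.001]
far [0.5295 0.4073 0.118 ] [0.5119 0.2318 0.118 ] [0.5207 0.3195 0.118 ] 0.176 -5.739999999999995
shift [-0.047  1.732  0.618] turn [ 0.     0.002 -0.001]
```

Request:
arm_command --translation '[[0,0,0.01],[0,0.3,0.01],[0,0.6,0.01],[0,0.85,0.01],[0,0.85,0.01]]' --rotation '[[0,0,0],[0,0,0],[0,0,0],[0,0,0],[0,0,0]]' --grip '[0.1,0.1,0.1,0.1,0.1]'

```text
time_s: 4.0
position: [0.4706, 0.3185, 0.174]
tcp_rot: [[-0.098, -0.006, 0.995], [-0.995, -0.002, -0.098], [0.003, -1.0, -0.006]]
force: [0.6, 0.7, 0.7]
opening: 0.456
```

Request:
arm_command --translation '[[0,0.3,0],[0,0.6,0],[0,0.88,0],[0,0.88,0],[0,0.88,0]]' --rotation '[[0,0,0],[0,0,0],[0,0,0],[0,0,0],[0,0,0]]' --grip '[0.1,0.1,0.1,0.1,0.1]'

```text
time_s: 4.5
position: [0.4732, 0.3194, 0.1069]
tcp_rot: [[-0.099, 0.001, 0.995], [-0.995, 0.0, -0.099], [-0.001, -1.0, 0.001]]
force: [0.7, 0.4, 0.6]
opening: 0.452
```

Request:
arm_command --translation '[[0,0,0],[0,0,0],[0,0,0],[0,0,0],[0,0,0]]' --rotation '[[0,0,0],[0,0,0],[0,0,0],[0,0,0],[0,0,0]]' --grip '[1,1,1,1,1]'

```text
time_s: 5.0
position: [0.4722, 0.319, 0.1066]
tcp_rot: [[-0.099, -0.001, 0.995], [-0.995, 0.0, -0.099], [-0.0, -1.0, -0.001]]
force: [-2.4, 2.0, 4.4]
opening: 0.116
```

Request:
arm_command --translation '[[0,0,0],[0,0,0],[0,0,0],[0,-0.1,0],[0,-0.2,0]]' --rotation '[[0,0,0],[0,0,0],[0,0,0],[0,0,0],[0,0,0]]' --grip '[1,1,1,1,1]'

```text
time_s: 5.5
position: [0.4722, 0.3186, 0.122]
tcp_rot: [[-0.099, -0.002, 0.995], [-0.995, -0.001, -0.099], [0.001, -1.0, -0.002]]
force: [-0.9, 0.7, -1.5]
opening: 0.112
```

Request:
arm_command --translation '[[0,-0.25,0],[0,-0.5,0],[0,-0.75,0],[0,-0.75,0]]' --rotation '[[0,0,0],[0,0,0],[0,0,0],[0,0,0]]' --grip '[1,1,1,1]'

```text
time_s: 5.9
position: [0.4751, 0.3198, 0.1852]
tcp_rot: [[-0.099, 0.007, 0.995], [-0.995, 0.003, -0.099], [-0.004, -1.0, 0.007]]
force: [0.6, 1.1, -0.7]
opening: 0.113
```

Request:
arm_command --translation '[[0,-0.3,0],[0,-0.6,0],[0,-0.75,0],[0,-0.75,0]]' --rotation '[[0,0,0],[0,0,0],[0,0,0],[0,0,0]]' --grip '[1,1,1,1]'

```text
time_s: 6.3
position: [0.4738, 0.3193, 0.2433]
tcp_rot: [[-0.099, 0.003, 0.995], [-0.995, 0.001, -0.099], [-0.002, -1.0, 0.003]]
force: [-0.8, -0.1, -1.9]
opening: 0.112
```

Request:
arm_command --translation '[[0.3,0,0],[0.6,0,0.02],[0.91,0,0.02]]' --rotation '[[0,0,0],[0,0,0],[0,0,0]]' --grip '[1,1,1]'

```text
time_s: 6.6
position: [0.4663, 0.2454, 0.2404]
tcp_rot: [[-0.098, -0.002, 0.995], [-0.995, -0.001, -0.098], [0.001, -1.0, -0.002]]
force: [0.7, -0.5, -0.7]
opening: 0.113
```

Request:
arm_command --translation '[[0.3,0,0],[0.6,0,0.02],[0.91,0,0.02]]' --rotation '[[0,0,0],[0,0,0],[0,0,0]]' --grip '[1,1,1]'

```text
time_s: 6.9
position: [0.4607, 0.1726, 0.2406]
tcp_rot: [[-0.099, -0.002, 0.995], [-0.995, -0.0, -0.099], [0.001, -1.0, -0.002]]
force: [0.4, -0.5, -0.8]
opening: 0.114
```

Request:
arm_command --translation '[[0.3,0,0],[0.6,0,0.02],[0.91,0,0.02]]' --rotation '[[0,0,0],[0,0,0],[0,0,0]]' --grip '[1,1,1]'

```text
time_s: 7.2
position: [0.455, 0.1001, 0.2407]
tcp_rot: [[-0.099, -0.002, 0.995], [-0.995, -0.0, -0.099], [0.0, -1.0, -0.002]]
force: [0.9, -0.4, -1.2]
opening: 0.115
```

Request:
arm_command --translation '[[0.3,0,0],[0.6,0,0.02],[0.91,0,0.02]]' --rotation '[[0,0,0],[0,0,0],[0,0,0]]' --grip '[1,1,1]'

```text
time_s: 7.5
position: [0.4494, 0.0276, 0.2408]
tcp_rot: [[-0.099, -0.002, 0.995], [-0.995, 0.0, -0.099], [-0.0, -1.0, -0.002]]
force: [-0.1, -0.0, -1.8]
opening: 0.113
```

Request:
arm_command --translation '[[0.3,0,0],[0.6,0,0.02],[0.91,0,0.02]]' --rotation '[[0,0,0],[0,0,0],[0,0,0]]' --grip '[1,1,1]'

```text
time_s: 7.8
position: [0.4438, -0.0449, 0.2408]
tcp_rot: [[-0.099, -0.002, 0.995], [-0.995, 0.001, -0.099], [-0.0, -1.0, -0.002]]
force: [-0.2, 0.9, 0.0]
opening: 0.111
```

Request:
arm_command --translation '[[0.3,0,0],[0.6,0,0.02],[0.91,0,0.02]]' --rotation '[[0,0,0],[0,0,0],[0,0,0]]' --grip '[1,1,1]'

```text
time_s: 8.1
position: [0.4382, -0.1173, 0.2408]
tcp_rot: [[-0.099, -0.002, 0.995], [-0.995, 0.001, -0.099], [-0.001, -1.0, -0.002]]
force: [-0.1, 0.7, -0.8]
opening: 0.115
```

Request:
arm_command --translation '[[0.3,0,0],[0.6,0,0.02],[0.91,0,0.02]]' --rotation '[[0,0,0],[0,0,0],[0,0,0]]' --grip '[1,1,1]'

```text
time_s: 8.4
position: [0.4326, -0.1898, 0.2407]
tcp_rot: [[-0.099, -0.002, 0.995], [-0.995, 0.001, -0.099], [-0.001, -1.0, -0.002]]
force: [0.7, 0.5, -0.7]
opening: 0.109
```

Request:
arm_command --translation '[[0.3,0,-0.1],[0.6,0,-0.2],[0.91,0,-0.2],[0.91,0,-0.2]]' --rotation '[[0,0,0],[0,-0.08,0],[0,-0.16,0],[0,-0.16,0]]' --grip '[1,1,1,1]'

```text
time_s: 8.8
position: [0.4099, -0.263, 0.241]
tcp_rot: [[0.066, -0.0, 0.998], [-0.998, -0.001, 0.066], [0.001, -1.0, -0.0]]
force: [-0.4, 0.3, -1.4]
opening: 0.112
```

Run:
```python
from h import *
s=bot.read_state();print(s['position'],s['opening'],s['force']);plan((.418,-.332,.186),down(4))
plan((.5924,-.3195,.186),down(4))
c=wristcam(s,eyes.capture('wrist'));cv2.imwrite('pics/w2.png',c['image'])
a=np.radians(4);X=np.array([np.cos(a),np.sin(a),0]);Y=np.array([-X[1],X[0],0]);o=np.array([.5425,-.323,0])
c=eyes.capture('top');im=c['image'].copy()
for x,y,z in[(-89,50,152),(-89,-50,152),(108,50,136),(108,-50,136)]:
    p=proj(c,o+X*x/1e3+Y*y/1e3+[0,0,z/1e3])[0];cv2.circle(im,tuple(int(v) for v in p*1),2,(0,255,0),1)
a=cv2.resize(im[100:250,340:490],(600,600),interpolation=cv2.INTER_CUBIC)
cv2.imwrite('pics/t2.png',a)
```

```text
[ 0.40990947 -0.26298435  0.24095277] 0.11232519360641868 [-0.3934225   0.25745451 -1.42448395]
shift [0.867 0.688 0.044] turn [ 0.    -0.004  0.001]
shift [0.854 0.687 2.23 ] turn [ 0.    -0.004  0.001]
```

View pics/w2.png

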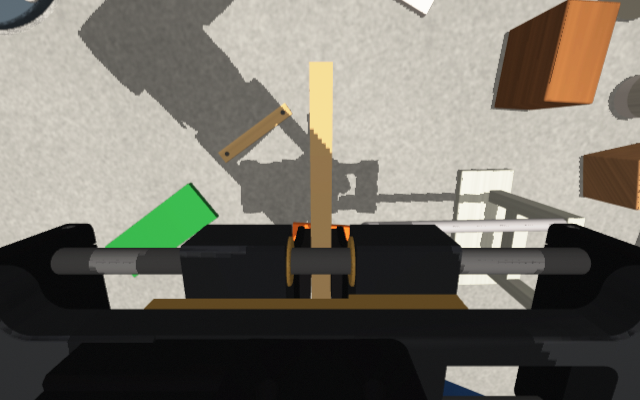

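The frame hangs straight in the grip (column 320). The left hook shows at row ~225, with its post at about (575,222). I'll check this against my stand estimate.

Run:
```python
from h import *
s=bot.read_state();c=wristcam(s,eyes.capture('wrist'))
a=np.radians(4);X=np.array([np.cos(a),np.sin(a),0]);Y=np.array([-X[1],X[0],0]);o=np.array([.5425,-.323,0])
print([proj(c,o+X*x+Y*.05+[0,0,.13])[0].round() for x in(.108,.05,0,-.03)])
```

```text
[array([570., 228.]), array([508., 228.]), array([455., 228.]), array([423., 228.])]
```

Request:
arm_command --translation '[[0.3,0,0],[0.6,0,0.02],[0.87,0,0.02],[0.87,0.2,0.02],[0.87,0.4,0.02]]' --rotation '[[0,0,0],[0,0,0],[0,0,0],[0,0,0],[0,0,0]]' --grip '[1,1,1,1,1]'

```text
time_s: 9.45
position: [0.4169, -0.3289, 0.2097]
tcp_rot: [[0.068, 0.0, 0.998], [-0.998, -0.0, 0.068], [0.0, -1.0, 0.0]]
force: [1.3, -0.0, -1.5]
opening: 0.114
```

Request:
arm_command --translation '[[0,0.15,0],[0,0.29,0],[0,0.29,0],[0,0.29,0]]' --rotation '[[0,0,0],[0,0,0],[0,0,0],[0,0,0]]' --grip '[1,1,1,1]'

```text
time_s: 9.85
position: [0.4167, -0.3291, 0.1869]
tcp_rot: [[0.069, -0.0, 0.998], [-0.998, 0.0, 0.069], [-0.0, -1.0, -0.0]]
force: [-0.3, -0.2, -0.6]
opening: 0.111
```

Run:
```python
from h import *
s=bot.read_state();print(s['position'])
plan((.5924,-.3195,.186),down(4))
c=eyes.capture('scene');cv2.imwrite('pics/s3.png',cv2.resize(c['image'][180:380,120:360],None,fx=3,fy=3,interpolation=cv2.INTER_CUBIC))
```

```text
[ 0.41672941 -0.32913215  0.18688021]
shift [0.031 0.011 2.199] turn [ 0.    -0.001 -0.   ]
```

View pics/s3.png

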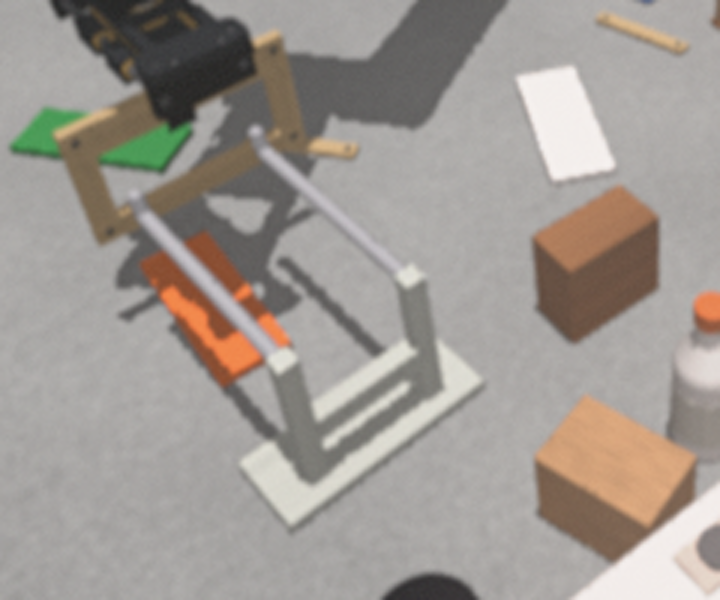

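The frame (top bar from (60,135) to (280,40)) stands clear of the hook tips at (135,200) and (256,132). It is lined up, so I'll slide it on.

Request:
arm_command --translation '[[0.03,0,0.2],[0.03,0,0.4],[0.03,0,0.6],[0.03,0,0.73],[0.03,0,0.73]]' --rotation '[[0,0,0],[0,0,0],[0,0,0],[0,0,0],[0,0,0]]' --grip '[1,1,1,1,1]'

```text
time_s: 10.4
position: [0.4764, -0.3282, 0.1876]
tcp_rot: [[0.069, 0.002, 0.998], [-0.998, -0.002, 0.069], [0.002, -1.0, 0.002]]
force: [-0.4, 0.7, -1.7]
opening: 0.112
```

Request:
arm_command --translation '[[0,0,0.2],[0,0,0.4],[0,0,0.6],[0,0,0.73],[0,0,0.73]]' --rotation '[[0,0,0],[0,0,0],[0,0,0],[0,0,0],[0,0,0]]' --grip '[1,1,1,1,1]'

```text
time_s: 10.9
position: [0.5339, -0.3239, 0.1871]
tcp_rot: [[0.069, 0.001, 0.998], [-0.998, -0.001, 0.069], [0.001, -1.0, 0.001]]
force: [-0.3, 0.2, -1.4]
opening: 0.114
```

Request:
arm_command --translation '[[0,0,0.2],[0,0,0.4],[0,0,0.6],[0,0,0.73],[0,0,0.73]]' --rotation '[[0,0,0],[0,0,0],[0,0,0],[0,0,0],[0,0,0]]' --grip '[1,1,1,1,1]'

```text
time_s: 11.4
position: [0.5919, -0.3199, 0.1868]
tcp_rot: [[0.069, 0.0, 0.998], [-0.998, -0.0, 0.069], [0.0, -1.0, 0.0]]
force: [-0.5, -0.6, -0.4]
opening: 0.114
```

Request:
arm_command --translation '[[0,0.1,0],[0,0.2,0],[0,0.3,0],[0,0.38,0],[0,0.38,0]]' --rotation '[[0,0,0],[0,0,0],[0,0,0],[0,0,0],[0,0,0]]' --grip '[1,1,1,1,1]'

```text
time_s: 11.9
position: [0.5908, -0.3197, 0.1553]
tcp_rot: [[0.068, -0.002, 0.998], [-0.998, 0.001, 0.068], [-0.001, -1.0, -0.002]]
force: [0.2, 0.2, -0.1]
opening: 0.117
```

Request:
arm_command --translation '[[0,0.02,0],[0,0.02,0],[0,0.02,0]]' --rotation '[[0,0,0],[0,0,0],[0,0,0]]' --grip '[1,1,1]'

```text
time_s: 12.2
position: [0.5916, -0.3199, 0.1552]
tcp_rot: [[0.068, 0.0, 0.998], [-0.998, -0.0, 0.068], [0.0, -1.0, 0.0]]
force: [-0.3, -1.0, -1.2]
opening: 0.115
```

Request:
arm_command --translation '[[0,0.01,0],[0,0.01,0],[0,0.01,0],[0,0.01,0],[0,0.01,0]]' --rotation '[[0,0,0],[0,0,0],[0,0,0],[0,0,0],[0,0,0]]' --grip '[1,0.3,0.1,0.1,0.1]'

```text
time_s: 12.7
position: [0.5916, -0.32, 0.1543]
tcp_rot: [[0.068, 0.0, 0.998], [-0.998, -0.0, 0.068], [0.0, -1.0, 0.0]]
force: [0.0, 0.2, 0.0]
opening: 0.385
```

Request:
arm_command --translation '[[0,0,0],[0,-0.1,0],[0,-0.3,0],[0,-0.6,0],[0,-1,0]]' --rotation '[[0,0,0],[0,0,0],[0,0,0],[0,0,0],[0,0,0]]' --grip '[0.1,0.1,0.1,0.1,0.1]'

```text
time_s: 13.2
position: [0.5907, -0.3193, 0.234]
tcp_rot: [[0.068, -0.003, 0.998], [-0.998, 0.002, 0.068], [-0.002, -1.0, -0.002]]
force: [0.5, -1.0, 0.9]
opening: 0.452
```

Run:
```python
from h import *
s=bot.read_state();print(s['position'],s['force'])
plan((.5215,.3193,.24),down(-5.7))
c=eyes.capture('scene');cv2.imwrite('pics/s4.png',cv2.resize(c['image'][180:380,120:360],None,fx=3,fy=3,interpolation=cv2.INTER_CUBIC))
```

```text
[ 0.59074633 -0.31933759  0.23399252] [ 0.48712275 -0.95586236  0.9201552 ]
shift [-8.024 -0.057 -0.32 ] turn [ 0.002  0.16  -0.002]
```

View pics/s4.png

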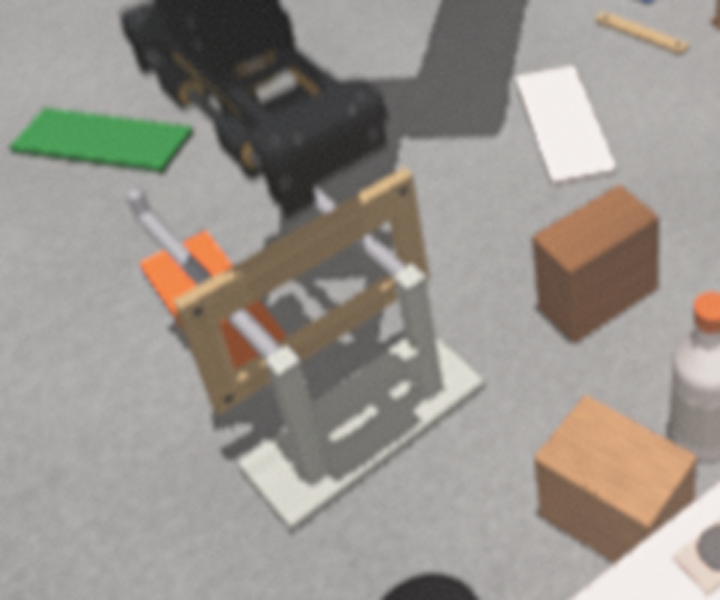

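The first frame hangs square on both hooks. Going for the second.

Request:
arm_command --translation '[[-0.4,0,0],[-0.9,0,-0.04],[-1,0,-0.04]]' --rotation '[[0,0,0],[0,0,0],[0,0,0]]' --grip '[0.1,0.1,0.1]'

```text
time_s: 13.55
position: [0.5817, -0.2362, 0.2346]
tcp_rot: [[0.071, -0.002, 0.997], [-0.997, 0.003, 0.071], [-0.003, -1.0, -0.002]]
force: [0.5, 0.7, 0.2]
opening: 0.452
```

Request:
arm_command --translation '[[-0.5,0,0],[-1,0,-0.04],[-1,0,-0.04]]' --rotation '[[0,0,0],[0,0,0],[0,0,0]]' --grip '[0.1,0.1,0.1]'

```text
time_s: 13.85
position: [0.5729, -0.1562, 0.2343]
tcp_rot: [[0.072, -0.002, 0.997], [-0.997, 0.003, 0.072], [-0.003, -1.0, -0.002]]
force: [-1.1, 0.2, 0.3]
opening: 0.449
```

Request:
arm_command --translation '[[-0.5,0,0],[-1,0,-0.04],[-1,0,-0.04]]' --rotation '[[0,0,0],[0,0,0],[0,0,0]]' --grip '[0.1,0.1,0.1]'

```text
time_s: 14.15
position: [0.5644, -0.0775, 0.2343]
tcp_rot: [[0.072, -0.002, 0.997], [-0.997, 0.002, 0.072], [-0.002, -1.0, -0.001]]
force: [0.6, -0.1, -0.4]
opening: 0.448
```

Request:
arm_command --translation '[[-0.5,0,0],[-1,0,-0.04],[-1,0,-0.04]]' --rotation '[[0,0,0],[0,0,0],[0,0,0]]' --grip '[0.1,0.1,0.1]'

```text
time_s: 14.45
position: [0.5562, 0.0014, 0.2344]
tcp_rot: [[0.072, -0.001, 0.997], [-0.997, 0.001, 0.072], [-0.001, -1.0, -0.001]]
force: [0.1, 0.2, 0.1]
opening: 0.449
```

Request:
arm_command --translation '[[-0.5,0,0],[-1,0,-0.04],[-1,0,-0.04]]' --rotation '[[0,0,0],[0,0,0],[0,0,0]]' --grip '[0.1,0.1,0.1]'

```text
time_s: 14.75
position: [0.5481, 0.0805, 0.2344]
tcp_rot: [[0.072, 0.0, 0.997], [-0.997, 0.001, 0.072], [-0.001, -1.0, 0.0]]
force: [0.2, -0.7, 0.5]
opening: 0.45
```

Request:
arm_command --translation '[[-0.5,0,0],[-1,0,-0.04],[-1,0,-0.04]]' --rotation '[[0,0,0],[0,0,0],[0,0,0]]' --grip '[0.1,0.1,0.1]'

```text
time_s: 15.05
position: [0.5399, 0.1597, 0.2344]
tcp_rot: [[0.072, 0.001, 0.997], [-0.997, 0.001, 0.072], [-0.001, -1.0, 0.001]]
force: [-0.4, -0.2, -0.4]
opening: 0.447
```

Request:
arm_command --translation '[[-0.5,0,0],[-1,0,-0.04],[-1,0,-0.04]]' --rotation '[[0,0,0],[0,0,0],[0,0,0]]' --grip '[0.1,0.1,0.1]'

```text
time_s: 15.35
position: [0.5317, 0.2391, 0.2344]
tcp_rot: [[0.071, 0.002, 0.997], [-0.997, 0.001, 0.071], [-0.001, -1.0, 0.002]]
force: [0.1, -0.8, -0.0]
opening: 0.453
```

Request:
arm_command --translation '[[-0.5,0,0],[-1,0,-0.04],[-1,0,-0.04],[-1,0,-0.04],[-1,0,-0.04]]' --rotation '[[0,0,0],[0,0.08,0],[0,0.16,0],[0,0.16,0],[0,0.16,0]]' --grip '[0.1,0.1,0.1,0.1,0.1]'

```text
time_s: 15.85
position: [0.5235, 0.315, 0.2341]
tcp_rot: [[-0.099, 0.0, 0.995], [-0.995, -0.001, -0.099], [0.001, -1.0, 0.001]]
force: [0.1, -0.6, -0.5]
opening: 0.45
```

Run:
```python
from h import *
s=bot.read_state();print(s['position'].round(4))
c=wristcam(s,eyes.capture('wrist'));im=c['image']
g=cv2.cvtColor(im,cv2.COLOR_BGR2HSV)
# bar: bright tan columns at rows along it, predicted at frame line
for y in(.36,.38,.395):
    x=.5215+(y-.3193)*.1
    u,v=proj(c,(x,y,.118))[0]; r=im[int(v),int(u)-30:int(u)+30].astype(int)
    G=np.abs(np.diff(r.sum(1)));k=np.sort(np.argsort(G)[-4:])+int(u)-29.5
    print(y,round(u,1),round(v),k,[back(c,(q,v),.118)[0].round(4) for q in k])
plan((.5215,.3193,.1066),down(-5.7))
cv2.imwrite('pics/w5.png',im)
```

```text
[0.5235 0.315  0.2341]
0.36 316.3 155 [310.5 316.5 317.5 321.5] [np.float64(0.5203), np.float64(0.5257), np.float64(0.5266), np.float64(0.5302)]
0.38 316.3 132 [309.5 310.5 320.5 321.5] [np.float64(0.5216), np.float64(0.5225), np.float64(0.5313), np.float64(0.5322)]
0.395 316.2 115 [320.5 321.5 322.5 323.5] [np.float64(0.5328), np.float64(0.5337), np.float64(0.5345), np.float64(0.5354)]
shift [-0.053  1.594 -0.029] turn [-0.    -0.     0.001]
```

View pics/w5.png

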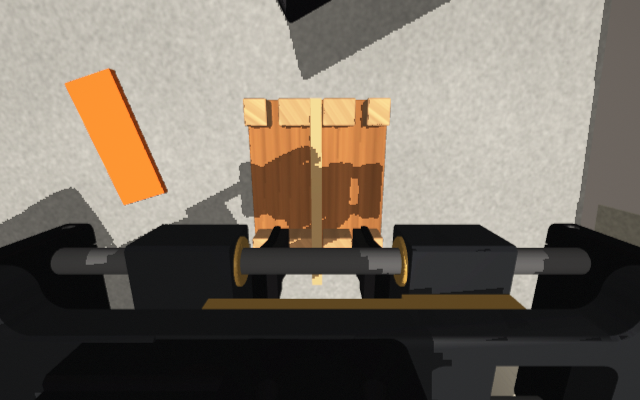

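One frame remains, its bar at columns 310–322, which matches the estimate. Descend and grip.

Request:
arm_command --translation '[[-0.05,0.1,-0.03],[-0.05,0.4,-0.03],[-0.05,0.7,-0.03],[-0.05,0.8,-0.03],[-0.05,0.8,-0.03]]' --rotation '[[0,0,0],[0,0,0],[0,0,0],[0,0,0],[0,0,0]]' --grip '[0.1,0.1,0.1,0.1,0.1]'

```text
time_s: 16.4
position: [0.5195, 0.3202, 0.1685]
tcp_rot: [[-0.099, -0.003, 0.995], [-0.995, -0.001, -0.099], [0.002, -1.0, -0.003]]
force: [-1.0, 0.0, -0.2]
opening: 0.45
```

Request:
arm_command --translation '[[0,0.2,0],[0,0.5,0],[0,0.79,0],[0,0.79,0],[0,0.79,0]]' --rotation '[[0,0,0],[0,0,0],[0,0,0],[0,0,0],[0,0,0]]' --grip '[0.1,0.1,0.1,0.1,0.1]'

```text
time_s: 16.9
position: [0.521, 0.3212, 0.1078]
tcp_rot: [[-0.099, 0.001, 0.995], [-0.995, 0.0, -0.099], [-0.001, -1.0, 0.001]]
force: [0.4, 0.1, -0.1]
opening: 0.451
```

Request:
arm_command --translation '[[0,0,0],[0,0,0],[0,0,0],[0,0,0],[0,0,0]]' --rotation '[[0,0,0],[0,0,0],[0,0,0],[0,0,0],[0,0,0]]' --grip '[1,1,1,1,1]'

```text
time_s: 17.4
position: [0.5203, 0.3212, 0.1074]
tcp_rot: [[-0.099, 0.0, 0.995], [-0.995, 0.0, -0.099], [-0.0, -1.0, 0.0]]
force: [-0.5, 0.3, 3.1]
opening: 0.114
```

Request:
arm_command --translation '[[0,0,0],[0,0,0],[0,-0.1,0],[0,-0.2,0],[0,-0.3,0]]' --rotation '[[0,0,0],[0,0,0],[0,0,0],[0,0,0],[0,0,0]]' --grip '[1,1,1,1,1]'

```text
time_s: 17.9
position: [0.5203, 0.321, 0.1314]
tcp_rot: [[-0.099, -0.0, 0.995], [-0.995, -0.0, -0.099], [0.0, -1.0, -0.0]]
force: [0.1, -0.5, -2.6]
opening: 0.11
```

Request:
arm_command --translation '[[0,-0.3,0],[0,-0.5,0],[0,-0.7,0],[0,-0.7,0]]' --rotation '[[0,0,0],[0,0,0],[0,0,0],[0,0,0]]' --grip '[1,1,1,1]'

```text
time_s: 18.3
position: [0.522, 0.3218, 0.1898]
tcp_rot: [[-0.099, 0.006, 0.995], [-0.995, 0.002, -0.099], [-0.003, -1.0, 0.005]]
force: [0.7, -0.2, -0.5]
opening: 0.112
```

Request:
arm_command --translation '[[0,-0.3,0],[0,-0.6,0],[0,-0.7,0],[0,-0.7,0]]' --rotation '[[0,0,0],[0,0,0],[0,0,0],[0,0,0]]' --grip '[1,1,1,1]'

```text
time_s: 18.7
position: [0.5208, 0.3213, 0.2437]
tcp_rot: [[-0.099, 0.002, 0.995], [-0.995, 0.001, -0.099], [-0.001, -1.0, 0.002]]
force: [-0.6, 0.6, -1.2]
opening: 0.11
```

Run:
```python
from h import *
s=bot.read_state();print(s['position'].round(4),s['opening'])
plan((.418,-.332,.24),down(4))
```

```text
[0.5208 0.3213 0.2437] 0.11027155461381417
shift [ 8.253  0.037 -0.469] turn [-0.002 -0.161 -0.001]
```

Request:
arm_command --translation '[[0.3,0,0],[0.6,0,-0.05],[0.92,0,-0.05]]' --rotation '[[0,0,0],[0,0,0],[0,0,0]]' --grip '[1,1,1]'

```text
time_s: 19.0
position: [0.5072, 0.2474, 0.2409]
tcp_rot: [[-0.098, -0.004, 0.995], [-0.995, -0.001, -0.098], [0.001, -1.0, -0.004]]
force: [-0.2, -0.2, -1.7]
opening: 0.113
```

Request:
arm_command --translation '[[0.3,0,0],[0.6,0,-0.05],[0.92,0,-0.05]]' --rotation '[[0,0,0],[0,0,0],[0,0,0]]' --grip '[1,1,1]'

```text
time_s: 19.3
position: [0.496, 0.1744, 0.2411]
tcp_rot: [[-0.099, -0.004, 0.995], [-0.995, -0.0, -0.099], [0.001, -1.0, -0.004]]
force: [0.5, -0.4, -1.6]
opening: 0.117
```

Request:
arm_command --translation '[[0.3,0,0],[0.6,0,-0.05],[0.92,0,-0.05]]' --rotation '[[0,0,0],[0,0,0],[0,0,0]]' --grip '[1,1,1]'

```text
time_s: 19.6
position: [0.4847, 0.1018, 0.2413]
tcp_rot: [[-0.099, -0.004, 0.995], [-0.995, 0.0, -0.099], [0.0, -1.0, -0.004]]
force: [0.7, -0.8, -2.2]
opening: 0.115
```

Request:
arm_command --translation '[[0.3,0,0],[0.6,0,-0.05],[0.92,0,-0.05]]' --rotation '[[0,0,0],[0,0,0],[0,0,0]]' --grip '[1,1,1]'

```text
time_s: 19.9
position: [0.4734, 0.0291, 0.2414]
tcp_rot: [[-0.099, -0.004, 0.995], [-0.995, 0.001, -0.099], [-0.0, -1.0, -0.004]]
force: [0.3, -0.7, -1.4]
opening: 0.114
```

Request:
arm_command --translation '[[0.3,0,0],[0.6,0,-0.05],[0.92,0,-0.05]]' --rotation '[[0,0,0],[0,0,0],[0,0,0]]' --grip '[1,1,1]'

```text
time_s: 20.2
position: [0.4622, -0.0435, 0.2414]
tcp_rot: [[-0.099, -0.004, 0.995], [-0.995, 0.001, -0.099], [-0.001, -1.0, -0.004]]
force: [0.9, 0.2, -1.7]
opening: 0.112
```

Request:
arm_command --translation '[[0.3,0,0],[0.6,0,-0.05],[0.92,0,-0.05]]' --rotation '[[0,0,0],[0,0,0],[0,0,0]]' --grip '[1,1,1]'

```text
time_s: 20.5
position: [0.451, -0.1161, 0.2414]
tcp_rot: [[-0.099, -0.004, 0.995], [-0.995, 0.002, -0.099], [-0.002, -1.0, -0.004]]
force: [0.7, 0.2, -1.4]
opening: 0.108
```

Request:
arm_command --translation '[[0.3,0,0],[0.6,0,-0.05],[0.92,0,-0.05]]' --rotation '[[0,0,0],[0,0,0],[0,0,0]]' --grip '[1,1,1]'

```text
time_s: 20.8
position: [0.4398, -0.1888, 0.2413]
tcp_rot: [[-0.099, -0.003, 0.995], [-0.995, 0.002, -0.099], [-0.002, -1.0, -0.003]]
force: [-0.1, 0.3, -2.0]
opening: 0.108
```

Request:
arm_command --translation '[[0.3,0,0],[0.6,0,-0.1],[0.92,0,-0.15]]' --rotation '[[0,0,0],[0,0,0],[0,0,0]]' --grip '[1,1,1]'

```text
time_s: 21.1
position: [0.4207, -0.2607, 0.2413]
tcp_rot: [[-0.099, -0.003, 0.995], [-0.995, 0.003, -0.099], [-0.003, -1.0, -0.003]]
force: [-0.2, 0.4, -1.8]
opening: 0.113
```

Request:
arm_command --translation '[[0.3,0,0],[0.6,0,0],[0.9,0,0],[0.9,0,0],[0.9,0,0]]' --rotation '[[0,-0.05,0],[0,-0.1,0],[0,-0.16,0],[0,-0.16,0],[0,-0.16,0]]' --grip '[1,1,1,1,1]'

```text
time_s: 21.6
position: [0.4142, -0.3318, 0.2414]
tcp_rot: [[0.066, -0.002, 0.998], [-0.998, 0.003, 0.066], [-0.003, -1.0, -0.002]]
force: [-0.3, 1.0, -1.4]
opening: 0.112
```

Run:
```python
from h import *
s=bot.read_state();print(s['position'].round(4),s['opening'])
plan((.418,-.332,.187),down(4)); plan((.5425,-.323,.187),down(4))
```

```text
[ 0.4142 -0.3318  0.2414] 0.11190495987575128
shift [0.008 0.68  0.049] turn [ 0.002 -0.003 -0.003]
shift [-1.000e-03  6.770e-01  1.609e+00] turn [ 0.002 -0.003 -0.003]
```

Request:
arm_command --translation '[[0,0.3,0.03],[0,0.5,0.03],[0,0.67,0.03],[0,0.67,0.03],[0,0.67,0.03]]' --rotation '[[0,0,0],[0,0,0],[0,0,0],[0,0,0],[0,0,0]]' --grip '[1,1,1,1,1]'

```text
time_s: 22.1
position: [0.4173, -0.3311, 0.189]
tcp_rot: [[0.069, -0.001, 0.998], [-0.998, 0.001, 0.069], [-0.002, -1.0, -0.001]]
force: [-0.3, -0.9, -0.9]
opening: 0.111
```

Request:
arm_command --translation '[[0,0,0.2],[0,0,0.4],[0,0,0.6],[0,0,0.78],[0,0,0.78]]' --rotation '[[0,0,0],[0,0,0],[0,0,0],[0,0,0],[0,0,0]]' --grip '[1,1,1,1,1]'

```text
time_s: 22.6
position: [0.4825, -0.3283, 0.1902]
tcp_rot: [[0.07, 0.003, 0.998], [-0.998, -0.002, 0.07], [0.003, -1.0, 0.003]]
force: [0.4, -0.9, -1.8]
opening: 0.114
```

Request:
arm_command --translation '[[0,0,0.2],[0,0,0.4],[0,0,0.6],[0,0,0.78],[0,0,0.78]]' --rotation '[[0,0,0],[0,0,0],[0,0,0],[0,0,0],[0,0,0]]' --grip '[1,1,1,1,1]'

```text
time_s: 23.1
position: [0.5433, -0.3238, 0.1896]
tcp_rot: [[0.069, 0.001, 0.998], [-0.998, -0.001, 0.069], [0.001, -1.0, 0.001]]
force: [-0.2, 0.4, -2.5]
opening: 0.117
```

Request:
arm_command --translation '[[0,0.1,0],[0,0.2,0],[0,0.3,0],[0,0.39,0],[0,0.39,0]]' --rotation '[[0,0,0],[0,0,0],[0,0,0],[0,0,0],[0,0,0]]' --grip '[1,1,1,1,1]'

```text
time_s: 23.6
position: [0.5407, -0.3233, 0.1564]
tcp_rot: [[0.068, -0.003, 0.998], [-0.998, 0.002, 0.068], [-0.002, -1.0, -0.003]]
force: [-0.8, 0.7, -1.3]
opening: 0.108
```

Request:
arm_command --translation '[[0,0.01,0],[0,0.01,0],[0,0.01,0]]' --rotation '[[0,0,0],[0,0,0],[0,0,0]]' --grip '[1,1,1]'

```text
time_s: 23.9
position: [0.5421, -0.324, 0.1577]
tcp_rot: [[0.068, 0.001, 0.998], [-0.998, -0.001, 0.068], [0.001, -1.0, 0.001]]
force: [0.5, 0.6, -1.9]
opening: 0.112
```

Request:
arm_command --translation '[[0,0.03,0],[0,0.03,0],[0,0.03,0],[0,0.03,0],[0,0.03,0]]' --rotation '[[0,0,0],[0,0,0],[0,0,0],[0,0,0],[0,0,0]]' --grip '[1,1,1,0.3,0.1]'

```text
time_s: 24.4
position: [0.5419, -0.3238, 0.155]
tcp_rot: [[0.068, -0.0, 0.998], [-0.998, 0.0, 0.068], [-0.0, -1.0, -0.0]]
force: [0.1, -0.5, -0.1]
opening: 0.218
```

Request:
arm_command --translation '[[0,0,0],[0,0,0],[0,-0.2,0],[0,-0.6,0],[0,-1,0]]' --rotation '[[0,0,0],[0,0,0],[0,0,0],[0,0,0],[0,0,0]]' --grip '[0.1,0.1,0.1,0.1,0.1]'

```text
time_s: 24.9
position: [0.5415, -0.3234, 0.235]
tcp_rot: [[0.068, -0.002, 0.998], [-0.998, 0.002, 0.068], [-0.002, -1.0, -0.002]]
force: [1.0, -0.6, 0.5]
opening: 0.446
```

Request:
arm_command --translation '[[-0.5,0,-0.3],[-1,0,-0.6],[-1,0,-0.8]]' --rotation '[[0,0,0],[0,0,0],[0,0,0]]' --grip '[0.1,0.1,0.1]'

```text
time_s: 25.2
position: [0.4694, -0.2428, 0.2347]
tcp_rot: [[0.071, -0.004, 0.997], [-0.997, 0.005, 0.071], [-0.005, -1.0, -0.004]]
force: [-0.8, -0.0, -0.3]
opening: 0.448
```

Request:
arm_command --translation '[[-0.5,0,0],[-1,0,0],[-1,0,0]]' --rotation '[[0,0,0],[0,0,0],[0,0,0]]' --grip '[0.1,0.1,0.1]'

```text
time_s: 25.5
position: [0.4649, -0.1639, 0.2348]
tcp_rot: [[0.072, -0.003, 0.997], [-0.997, 0.004, 0.072], [-0.004, -1.0, -0.003]]
force: [0.0, -0.1, 0.2]
opening: 0.45
```

Request:
arm_command --translation '[[-0.5,0,0],[-0.6,0,0],[-0.6,0,0]]' --rotation '[[0,0,0],[0,0,0],[0,0,0]]' --grip '[-1,-1,-1]'

```text
time_s: 25.8
position: [0.4638, -0.12, 0.2351]
tcp_rot: [[0.07, -0.0, 0.998], [-0.998, -0.0, 0.07], [0.0, -1.0, -0.0]]
force: [-0.2, -1.1, 0.7]
opening: 0.636
```

```bash
cat > white.py <<'E'
from h import *
def white(c,lo=100,hi=1300):
    g=cv2.cvtColor(c['image'],cv2.COLOR_BGR2HSV);m=((g[...,2]>205)&(g[...,1]<40)).astype(np.uint8)
    m=cv2.morphologyEx(m,cv2.MORPH_OPEN,np.ones((3,3)));out=[]
    for k in cv2.findContours(m,cv2.RETR_EXTERNAL,cv2.CHAIN_APPROX_NONE)[0]:
        if cv2.contourArea(k)>lo:
            r=cv2.minAreaRect(k);B=np.array([back(c,p,.01)[:2] for p in cv2.boxPoints(r)])
            e=[B[1]-B[0],B[2]-B[1]];L=[np.linalg.norm(x) for x in e];i=int(np.argmax(L))
            out.append((B.mean(0).round(4).tolist(),np.round(L,3).tolist(),round(float(np.degrees(np.arctan2(e[i][1],e[i][0]))%180),1)))
    return out
E
python3 - <<'E'
from white import *
s=bot.read_state();print(s['position'].round(4))
c=eyes.capture('top');print(white(c))
c2=eyes.capture('scene');print(white(c2))
a=cv2.resize(c['image'][80:280,240:480],None,fx=1.6,fy=1.6);b=cv2.resize(c2['image'][150:380,110:410],None,fx=1.4,fy=1.4)
W=np.zeros((max(a.shape[0],b.shape[0]),a.shape[1]+b.shape[1],3),np.uint8);W[:a.shape[0],:a.shape[1]]=a;W[:b.shape[0],a.shape[1]:]=b
cv2.imwrite('pics/s6.png',W)
E
```

```text
[ 0.4638 -0.12    0.2351]
[([0.4587, 0.0023], [0.154, 0.055], 155.7), ([0.9574, -0.4165], [0.058, 0.345], 89.8), ([0.9579, 0.1703], [0.817, 0.062], 89.8)]
[([0.6353, -0.3149], [0.174, 0.073], 96.7), ([0.7651, -0.0879], [0.039, 0.031], 49.9), ([0.6029, -0.2988], [0.082, 0.013], 95.5), ([0.4583, 0.0037], [0.069, 0.176], 153.9), ([0.8904, 0.2936], [1.34, 0.2], 90.2), ([-0.3003, 2.4777], [1.516, 2.067], 169.0)]
```

View pics/s6.png

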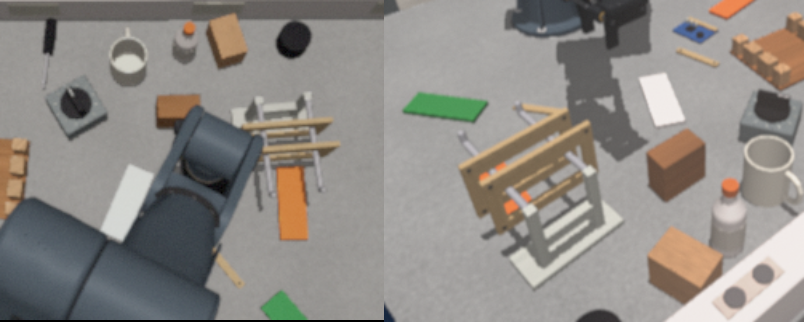

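Both frames hang square on both hooks, and the mug and dial are undisturbed. Next is the panel. The wrist view from here should show both the panel and the block.

Run:
```python
from white import *
s=bot.read_state();c=wristcam(s,eyes.capture('wrist'));print(white(c,lo=1500))
cv2.imwrite('pics/w7.png',c['image'])
```

```text
[([0.1935, -0.1133], [0.298, 0.191], 9.4), ([0.5681, -0.0548], [0.532, 0.312], 4.0)]
```

View pics/w7.png

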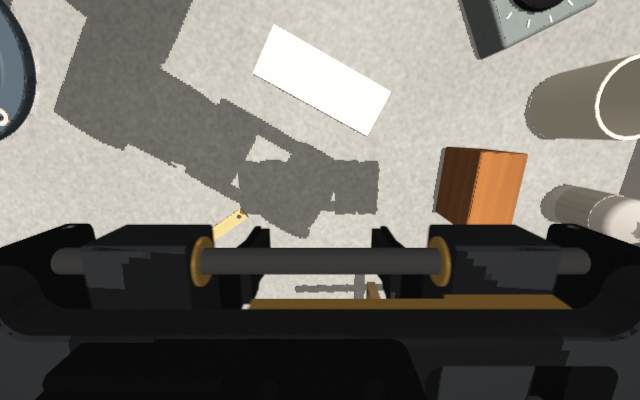

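The panel corners are at (274,25), (391,92), (369,136) and (253,72). The block's top front edge runs from (480,149) to (468,224), its back edge from (527,153), and its front foot from (443,148) to (434,212).

Run:
```python
from h import *
s=bot.read_state();c=wristcam(s,eyes.capture('wrist'))
B=np.array([back(c,p,.01)[:2] for p in[(274,25),(391,92),(369,136),(253,72)]]);e=(B[1]+B[2]-B[0]-B[3])/2
print('panel',B.mean(0).round(4),np.linalg.norm(e),np.degrees(np.arctan2(e[1],e[0])))
for p,z in[((480,149),.085),((468,224),.085),((527,153),.085),((513,224),.085),((443,148),0),((434,212),0)]:print(p,back(c,p,z).round(4))
t=np.degrees(np.arctan2(e[1],e[0]))
plan((*B.mean(0),.10),down(t+90))
```

```text
panel [0.4608 0.0007] 0.15935988465449913 -23.634634625373
(480, 149) [ 0.6248 -0.0626  0.085 ]
(468, 224) [ 0.6287 -0.143   0.085 ]
(527, 153) [ 0.6736 -0.0632  0.085 ]
(513, 224) [ 0.6777 -0.1396  0.085 ]
(443, 148) [ 0.6239 -0.0669  0.    ]
(434, 212) [ 0.6271 -0.1547  0.    ]
shift [-1.535  1.687  0.056] turn [-0.000e+00 -1.042e+00  1.000e-03]
```

Request:
arm_command --translation '[[-0.4,0.2,0],[-0.77,0.4,0],[-0.77,0.4,0]]' --rotation '[[0,0,0],[0,0,0],[0,0,0]]' --grip '[-1,-1,-1]'

```text
time_s: 26.3
position: [0.4573, -0.0571, 0.2011]
tcp_rot: [[0.07, -0.006, 0.998], [-0.998, 0.003, 0.07], [-0.003, -1.0, -0.006]]
force: [-0.2, 0.3, -0.8]
opening: 0.983
```

Request:
arm_command --translation '[[-0.4,0.2,0.06],[-0.77,0.4,0.06],[-0.77,0.4,0.06]]' --rotation '[[0,0,0],[0,0,0],[0,0,0]]' --grip '[-1,-1,-1]'

```text
time_s: 26.6
position: [0.4589, 0.004, 0.1695]
tcp_rot: [[0.071, -0.004, 0.998], [-0.998, 0.001, 0.071], [-0.002, -1.0, -0.004]]
force: [-0.4, -0.7, -0.8]
opening: 0.997
```

Request:
arm_command --translation '[[0,0.1,0],[0,0.2,0],[0,0.3,0],[0,0.4,0],[0,0.4,0]]' --rotation '[[0,-0.12,0],[0,-0.24,0],[0,-0.36,0],[0,-0.48,0],[0,-0.52,0]]' --grip '[-1,-1,-1,-1,-1]'

```text
time_s: 27.1
position: [0.4612, 0.0006, 0.1387]
tcp_rot: [[0.577, 0.0, 0.817], [-0.817, -0.001, 0.577], [0.001, -1.0, -0.0]]
force: [0.6, -0.1, -0.2]
opening: 0.999
```

Request:
arm_command --translation '[[0,0.1,0],[0,0.2,0],[0,0.3,0],[0,0.4,0],[0,0.4,0]]' --rotation '[[0,-0.12,0],[0,-0.24,0],[0,-0.36,0],[0,-0.48,0],[0,-0.52,0]]' --grip '[-1,-1,-1,-1,-1]'

```text
time_s: 27.6
position: [0.4614, 0.0006, 0.1067]
tcp_rot: [[0.917, 0.001, 0.4], [-0.4, -0.001, 0.917], [0.001, -1.0, -0.0]]
force: [-1.1, -0.3, -0.1]
opening: 1.004
```

Run:
```python
from white import *
s=bot.read_state();print(s['position'].round(4),s['opening'],s['joint_positions'].round(1))
print([o for o in white(eyes.capture('scene')) if abs(o[0][0]-.46)<.1 and abs(o[0][1])<.1])
plan((.4605,.001,.0245),down(66.3))
```

```text
[0.4614 0.0006 0.1067] 1.0036522440745996 [-1.380e+01  3.180e+01  1.122e+02 -1.000e-01  3.600e+01 -8.020e+01]
[([0.5086, -0.0194], [0.064, 0.054], 66.7)]
shift [-0.017  1.031 -0.   ] turn [0.    0.002 0.001]
```

Request:
arm_command --translation '[[0,0.2,0],[0,0.5,0],[0,0.8,0],[0,0.95,0],[0,0.95,0]]' --rotation '[[0,0,0],[0,0,0],[0,0,0],[0,0,0],[0,0,0]]' --grip '[-1,-1,-1,-1,-1]'

```text
time_s: 28.15
position: [0.4604, 0.0016, 0.0299]
tcp_rot: [[0.915, -0.002, 0.403], [-0.403, 0.0, 0.915], [-0.002, -1.0, -0.0]]
force: [-0.6, 0.5, -0.1]
opening: 0.998
```

Request:
arm_command --translation '[[0,0.05,0],[0,0.05,0],[0,0.05,0]]' --rotation '[[0,0,0],[0,0,0],[0,0,0]]' --grip '[-1,-1,-1]'

```text
time_s: 28.45
position: [0.4608, 0.0024, 0.0277]
tcp_rot: [[0.916, 0.002, 0.402], [-0.402, -0.0, 0.916], [0.002, -1.0, 0.0]]
force: [0.7, 0.3, 0.5]
opening: 1.0
```

Request:
arm_command --translation '[[0,0.05,0],[0,0.05,0],[0,0.05,0]]' --rotation '[[0,0,0],[0,0,0],[0,0,0]]' --grip '[-1,-1,-1]'

```text
time_s: 28.75
position: [0.4603, 0.0026, 0.023]
tcp_rot: [[0.916, 0.0, 0.402], [-0.402, -0.0, 0.916], [0.0, -1.0, 0.0]]
force: [-0.1, 0.7, 0.5]
opening: 0.999
```

Request:
arm_command --translation '[[0,0,0],[0,0,0],[0,0,0],[0,0,0],[0,0,0]]' --rotation '[[0,0,0],[0,0,0],[0,0,0],[0,0,0],[0,0,0]]' --grip '[-0.7,-0.4,0,0.5,1]'

```text
time_s: 29.25
position: [0.4603, 0.0026, 0.023]
tcp_rot: [[0.916, -0.0, 0.402], [-0.402, -0.0, 0.916], [0.0, -1.0, -0.0]]
force: [0.3, 0.6, 0.4]
opening: 0.684
```

Request:
arm_command --translation '[[0,0,0],[0,-0.05,0],[0,-0.15,0],[0,-0.25,0],[0,-0.25,0]]' --rotation '[[0,0,0],[0,0,0],[0,0,0],[0,0,0],[0,0,0]]' --grip '[1,1,1,1,1]'

```text
time_s: 29.75
position: [0.4609, 0.0024, 0.0442]
tcp_rot: [[0.916, 0.002, 0.402], [-0.402, -0.001, 0.916], [0.002, -1.0, 0.0]]
force: [0.5, -0.1, -1.4]
opening: 0.683
```

Run:
```python
from h import *
s=bot.read_state();print(s['position'].round(4),s['opening'],s['force'])
# block front line: F, yaw
y=np.radians(2.4);u=np.array([np.cos(y),np.sin(y),0]);w=np.array([-u[1],u[0],0]);F=np.array([.6264,-.108,0])
foot=F-.085*u; k=(u+[0,0,1])/2**.5; n=(-u+[0,0,1])/2**.5   # panel dir, upper normal
C=foot+.08*k   # underside centre
g=.0225 # TCP above underside along n (to set from grasp height)
R=np.c_[k,-n,w]; print(np.linalg.det(R),C)
for off in(.06,.02,.003): T=C+n*(g+off);print('T',off,T.round(4))
T=C+n*(g)+np.array([0,0,.06]);print('above',T);plan(T,R);plan((T[0],T[1],T[2]),down(92.4))
```

```text
[0.4609 0.0024 0.0442] 0.6829987881736117 [ 0.51449274 -0.07277385 -1.42227643]
1.0 [ 0.59799348 -0.10919059  0.05656854]
T 0.06 [ 0.5397 -0.1116  0.1149]
T 0.02 [ 0.568  -0.1104  0.0866]
T 0.003 [ 0.58   -0.1099  0.0746]
above [ 0.58209753 -0.10985682  0.13247845]
shift [ 1.954 -1.099 -0.677] turn [ 0.171 -0.412 -0.734]
shift [ 1.954 -1.099 -0.677] turn [ 0.    -0.435  0.002]
```

Request:
arm_command --translation '[[0,-0.3,0],[0,-0.6,0],[0,-1,0],[0,-1,0]]' --rotation '[[0,0,0],[0,0,0],[0,0,0],[0,0,0]]' --grip '[1,1,1,1]'

```text
time_s: 30.15
position: [0.4624, 0.0022, 0.1261]
tcp_rot: [[0.916, 0.007, 0.402], [-0.402, -0.002, 0.916], [0.008, -1.0, 0.001]]
force: [0.3, -0.0, -2.8]
opening: 0.687
```

Request:
arm_command --translation '[[0.25,0,-0.15],[0.5,0,-0.3],[0.74,0,-0.45],[0.74,0,-0.45]]' --rotation '[[0,0,0],[0,0,0],[0,0,0],[0,0,0]]' --grip '[1,1,1,1]'

```text
time_s: 30.55
position: [0.5025, -0.0566, 0.1226]
tcp_rot: [[0.915, 0.004, 0.404], [-0.404, -0.002, 0.915], [0.004, -1.0, -0.0]]
force: [0.7, -0.1, -0.8]
opening: 0.679
```

Request:
arm_command --translation '[[0.25,0,-0.15],[0.5,0,-0.3],[0.74,0,-0.45],[0.74,0,-0.45],[0.74,0,-0.45]]' --rotation '[[0,-0.1,0],[0,-0.2,0],[0,-0.3,0],[0,-0.4,0],[0,-0.435,0]]' --grip '[1,1,1,1,1]'

```text
time_s: 31.05
position: [0.5388, -0.1106, 0.1219]
tcp_rot: [[0.999, -0.002, -0.044], [0.044, 0.001, 0.999], [-0.002, -1.0, 0.001]]
force: [0.2, 0.5, -1.5]
opening: 0.684
```

Request:
arm_command --translation '[[0,0,0],[0,0,0],[0,0,0],[0,0,0],[0,0,0]]' --rotation '[[0,0,-0.08],[0,0,-0.16],[0,0,-0.24],[0,0,-0.32],[0,0,-0.4]]' --grip '[1,1,1,1,1]'

```text
time_s: 31.55
position: [0.5386, -0.1076, 0.1228]
tcp_rot: [[0.924, 0.38, -0.044], [0.038, 0.023, 0.999], [0.38, -0.925, 0.006]]
force: [0.6, 0.8, -1.6]
opening: 0.683
```

Request:
arm_command --translation '[[0,0,0],[0,0,0],[0,0,0],[0,0,0],[0,0,0]]' --rotation '[[0,0,-0.08],[0,0,-0.16],[0,0,-0.24],[0,0,-0.32],[0,0,-0.35]]' --grip '[1,1,1,1,1]'

```text
time_s: 32.05
position: [0.5963, -0.0845, 0.2072]
tcp_rot: [[0.824, 0.567, -0.001], [0.006, -0.007, 1.0], [0.567, -0.824, -0.009]]
force: [0.0, -0.1, -1.6]
opening: 0.684
```

```bash
cat > pl.py <<'E'
from h import *
y=np.radians(2.4);u=np.array([np.cos(y),np.sin(y),0]);w=np.array([-u[1],u[0],0]);F=np.array([.6264,-.108,0])
k=(u+[0,0,1])/2**.5; n=(-u+[0,0,1])/2**.5;C=F-.085*u+.08*k;R=np.c_[k,-n,w];g=.023
E
python3 - <<'E'
from pl import *
s=bot.read_state();print(s['position'].round(4),s['opening'],s['joint_positions'].round(1))
for off in(.05,.003): print(off);plan(C+n*(g+off)+[0,0,.003],R)
c=eyes.capture('scene');cv2.imwrite('pics/s8.png',cv2.resize(c['image'][130:330,230:470],None,fx=3,fy=3,interpolation=cv2.INTER_CUBIC))
E
```

```text
[ 0.5963 -0.0845  0.2072] 0.6841412935313519 [ -25.2   25.1  112.5   53.3   17.  -163.5]
0.05
shift [-1.196  0.638 -0.325] turn [ 0.032 -0.025 -0.175]
0.003
shift [-1.09   1.215 -0.304] turn [ 0.032 -0.025 -0.175]
```

View pics/s8.png

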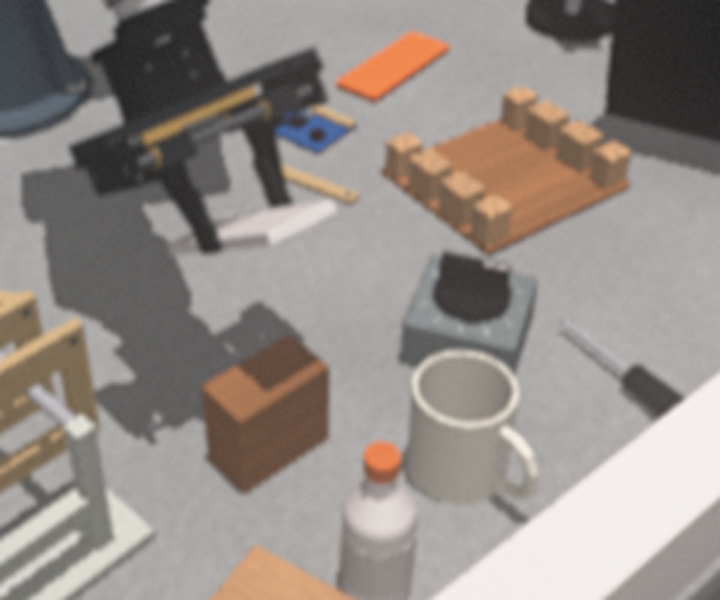

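The panel is still held, but joint 6 has run into its limit: the wrist is near-singular and wants to flip. A half turn of the panel (its ends are alike) puts joint 6 in mid-range, so the flip becomes possible. I'll fit a wrist orientation model so I can plan it.

```bash
cat > kin.py <<'E'
from pl import *
from scipy.spatial.transform import Rotation as Ro
def W(J,C=None):
    J=np.radians(J);r=Ro.from_euler('ZYZYZ',[0]*3+[0]*2) if 0 else Ro.from_euler('Z',J[0])*Ro.from_euler('Y',J[1]+J[2])*Ro.from_euler('Z',J[3])*Ro.from_euler('Y',J[4])*Ro.from_euler('Z',J[5])
    return r
J0=[53.085,30.224,82.088,0,67.689,-10.227];C0=W(J0).inv()*Ro.from_matrix(down(63.31))
def Rm(J): return (W(J)*C0).as_matrix()
def jw(J1,P,R):
    "wrist angles, both branches"
    M=(Ro.from_euler('Z',np.radians(J1))*Ro.from_euler('Y',np.radians(P))).inv()*Ro.from_matrix(R)*C0.inv()
    e=M.as_euler('ZYZ',degrees=True);return e,np.array([e[0]+180,-e[1],e[2]+180])
E
python3 - <<'E'
from kin import *
s=bot.read_state();J=s['joint_positions'];print((Rm(J).T@np.array(s['tcp_rot'])).round(3),C0.as_matrix().round(2).tolist())
for a,name in((R,'R'),(np.c_[-R[:,0],R[:,1],-R[:,2]],'Rhalf')):
    for P in(137,145):print(name,P,[x.round() for x in jw(-20,P,a)])
E
```

```text
[[ 1. -0. -0.]
 [ 0.  1.  0.]
 [ 0. -0.  1.]] [[0.0, -0.0, -1.0], [-1.0, -0.0, -0.0], [-0.0, 1.0, -0.0]]
R 137 [array([ 89.,  16., 165.]), array([269., -16., 345.])]
R 145 [array([116.,  17., 137.]), array([296., -17., 317.])]
Rhalf 137 [array([ 89.,  16., -15.]), array([269., -16., 165.])]
Rhalf 145 [array([116.,  17., -43.]), array([296., -17., 137.])]
```

The model is exact. A half turn about the tool axis moves only joint 6, to about +17°, and the target wrist solution (100, 16, −30) is then well inside the range.

Request:
arm_command --translation '[[0,0,0],[0,0,0],[0,0,0],[0,0,0],[0,0,0]]' --rotation '[[0,0.12,0],[0,0.25,0],[0,0.38,0],[0,0.5,0],[0,0.6,0]]' --grip '[1,1,1,1,1]'

```text
time_s: 32.6
position: [0.5965, -0.0855, 0.2068]
tcp_rot: [[0.665, 0.566, 0.487], [-0.587, -0.008, 0.81], [0.462, -0.824, 0.327]]
force: [0.1, -0.6, -1.7]
opening: 0.684
```

Request:
arm_command --translation '[[0,0,0],[0,0,0],[0,0,0],[0,0,0],[0,0,0]]' --rotation '[[0,0.12,0],[0,0.25,0],[0,0.38,0],[0,0.5,0],[0,0.6,0]]' --grip '[1,1,1,1,1]'

```text
time_s: 33.1
position: [0.5965, -0.0855, 0.2068]
tcp_rot: [[0.251, 0.566, 0.785], [-0.951, -0.008, 0.31], [0.182, -0.824, 0.536]]
force: [0.1, 0.4, -1.3]
opening: 0.684
```

```bash
cat >> kin.py <<'E'
Rh=np.c_[-R[:,0],R[:,1],-R[:,2]]
E
python3 - <<'E'
from kin import *
s=bot.read_state();print(s['position'].round(4),s['opening'],s['joint_positions'].round(1),np.array(s['tcp_rot']).round(3).tolist())
plan(C+n*(g+.05)+[0,0,.05],Rh)
E
```

```text
[ 0.5965 -0.0855  0.2068] 0.6842434608303857 [-25.3  25.1 112.4  53.2  17.  -91.2] [[0.251, 0.566, 0.785], [-0.951, -0.008, 0.31], [0.182, -0.824, 0.536]]
shift [ 0.04   0.149 -0.917] turn [0.142 1.765 0.15 ]
```

Request:
arm_command --translation '[[0,0,0],[0,0,0],[0,0,0],[0,0,0],[0,0,0]]' --rotation '[[0,0.12,0],[0,0.25,0],[0,0.38,0],[0,0.5,0],[0,0.6,0]]' --grip '[1,1,1,1,1]'

```text
time_s: 33.6
position: [0.5965, -0.0855, 0.2068]
tcp_rot: [[-0.258, 0.566, 0.783], [-0.951, -0.008, -0.308], [-0.168, -0.824, 0.541]]
force: [0.4, 0.1, -1.5]
opening: 0.682
```

Request:
arm_command --translation '[[0,0,0],[0,0,0],[0,0,0],[0,0,0],[0,0,0]]' --rotation '[[0,0.12,0],[0,0.25,0],[0,0.38,0],[0,0.5,0],[0,0.6,0]]' --grip '[1,1,1,1,1]'

```text
time_s: 34.1
position: [0.5965, -0.0855, 0.2068]
tcp_rot: [[-0.669, 0.566, 0.482], [-0.589, -0.008, -0.808], [-0.454, -0.824, 0.339]]
force: [-0.1, -0.9, -1.5]
opening: 0.684
```

Request:
arm_command --translation '[[0,0,0],[0,0,0],[0,0,0],[0,0,0],[0,0,0]]' --rotation '[[0,0.12,0],[0,0.25,0],[0,0.38,0],[0,0.5,0],[0,0.6,0]]' --grip '[1,1,1,1,1]'

```text
time_s: 34.6
position: [0.5965, -0.0855, 0.2068]
tcp_rot: [[-0.824, 0.566, -0.004], [-0.001, -0.008, -1.0], [-0.566, -0.824, 0.007]]
force: [-0.8, -0.4, -2.1]
opening: 0.682
```

Run:
```python
from kin import *
s=bot.read_state();print(s['position'].round(4),s['opening'],s['joint_positions'].round(1),np.array(s['tcp_rot']).round(3).tolist())
plan(C+n*(g+.05)+[0,0,.05],Rh)
```

```text
[ 0.5965 -0.0855  0.2068] 0.6818771083211433 [-25.3  25.1 112.4  53.2  17.   16.8] [[-0.824, 0.566, -0.004], [-0.001, -0.008, -1.0], [-0.566, -0.824, 0.007]]
shift [0.86  0.149 0.321] turn [-0.033 -0.029  0.175]
```

Request:
arm_command --translation '[[0.2,0.03,0.08],[0.4,0.07,0.16],[0.6,0.1,0.24],[0.86,0.15,0.32],[0.86,0.15,0.32]]' --rotation '[[0,0,0.04],[-0.01,-0.01,0.08],[-0.02,-0.02,0.13],[-0.03,-0.03,0.175],[-0.03,-0.03,0.175]]' --grip '[1,1,1,1,1]'

```text
time_s: 35.1
position: [0.5582, -0.0919, 0.1658]
tcp_rot: [[-0.749, 0.66, 0.064], [-0.023, 0.071, -0.997], [-0.663, -0.748, -0.039]]
force: [0.9, 0.3, -2.7]
opening: 0.682
```

Request:
arm_command --translation '[[0,0,0],[0,0,0],[0,0,0]]' --rotation '[[0,0,0],[0,0,0],[0,0,0]]' --grip '[1,1,1]'

```text
time_s: 35.4
position: [0.5597, -0.0919, 0.1669]
tcp_rot: [[-0.748, 0.66, 0.064], [-0.022, 0.072, -0.997], [-0.663, -0.748, -0.039]]
force: [0.0, 0.1, -1.6]
opening: 0.687
```

Run:
```python
from kin import *
s=bot.read_state();print(s['position'].round(4),s['opening'],s['joint_positions'].round(1))
plan(C+n*(g+.05)+[0,0,.05],Rh)
plan(C+n*(g+.006)+[0,0,.006],Rh)
```

```text
[ 0.5597 -0.0919  0.1669] 0.6874329837841442 [-33.3  30.6 122.8 106.3  26.1 -46.3]
shift [ 0.201 -0.046  0.236] turn [ 0.042 -0.01   0.058]
shift [0.533 0.914 0.281] turn [ 0.042 -0.01   0.058]
```

Request:
arm_command --translation '[[0.07,0,0.08],[0.14,-0.03,0.16],[0.2,-0.05,0.24],[0.2,-0.05,0.24],[0.2,-0.05,0.24]]' --rotation '[[0.01,0,0.02],[0.02,0,0.04],[0.04,-0.01,0.06],[0.04,-0.01,0.06],[0.04,-0.01,0.06]]' --grip '[1,1,1,1,1]'

```text
time_s: 35.9
position: [0.5461, -0.1114, 0.1584]
tcp_rot: [[-0.705, 0.708, 0.044], [-0.029, 0.032, -0.999], [-0.709, -0.706, -0.002]]
force: [0.8, -0.9, -1.4]
opening: 0.687
```

Run:
```python
from kin import *
s=bot.read_state();print(s['position'].round(4),s['opening'],s['joint_positions'].round(1))
plan(C+n*(g+.006)+[0,0,.006],Rh)
c=eyes.capture('scene');cv2.imwrite('pics/s9.png',cv2.resize(c['image'][150:330,230:430],None,fx=3,fy=3,interpolation=cv2.INTER_CUBIC))
```

```text
[ 0.5461 -0.1114  0.1584] 0.6865516424425075 [-36.9  33.3 126.8 121.3  31.9 -65.7]
shift [0.391 0.943 0.001] turn [ 0.002 -0.    -0.002]
```

View pics/s9.png

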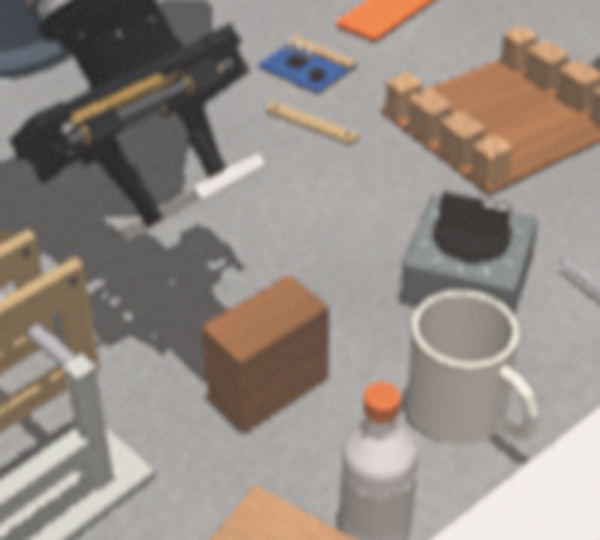

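Request:
arm_command --translation '[[0.1,0.15,0],[0.2,0.3,0],[0.3,0.45,0],[0.39,0.6,0],[0.39,0.6,0]]' --rotation '[[0,0,0],[0,0,0],[0,0,0],[0,0,0],[0,0,0]]' --grip '[1,1,1,1,1]'

```text
time_s: 36.45
position: [0.5582, -0.1108, 0.1009]
tcp_rot: [[-0.706, 0.707, 0.044], [-0.029, 0.033, -0.999], [-0.708, -0.707, -0.003]]
force: [-0.6, 0.8, -2.0]
opening: 0.683
```

Run:
```python
from kin import *
s=bot.read_state();print(s['position'].round(4),s['opening'],s['joint_positions'].round(1))
plan(C+n*(g+.004)+[0,0,.005],Rh)
```

```text
[ 0.5582 -0.1108  0.1009] 0.6829565620393498 [-35.7  42.5 126.4 133.   36.9 -78.3]
shift [-0.004  0.363  0.002] turn [ 0.003 -0.001 -0.001]
```

Request:
arm_command --translation '[[0,0.1,0],[0,0.2,0],[0,0.3,0],[0,0.36,0],[0,0.36,0]]' --rotation '[[0,0,0],[0,0,0],[0,0,0],[0,0,0],[0,0,0]]' --grip '[1,1,1,1,1]'

```text
time_s: 36.95
position: [0.5784, -0.1101, 0.0813]
tcp_rot: [[-0.705, 0.708, 0.043], [-0.029, 0.032, -0.999], [-0.708, -0.706, -0.002]]
force: [-0.2, 0.1, -2.2]
opening: 0.685
```

Run:
```python
from kin import *
s=bot.read_state();print(s['position'].round(4),s['force'])
plan(C+n*g,Rh)
c=wristcam(s,eyes.capture('wrist'))
c2=eyes.capture('scene');cv2.imwrite('pics/s10.png',np.hstack([cv2.resize(c2['image'][190:310,250:370],(400,400),interpolation=cv2.INTER_CUBIC),cv2.resize(c['image'],(400,250))[[min(i,249) for i in range(400)]]]))
```

```text
[ 0.5784 -0.1101  0.0813] [-0.22797913  0.10917027 -2.16306591]
shift [ 0.045  0.105 -0.   ] turn [ 0.002 -0.    -0.002]
```

View pics/s10.png

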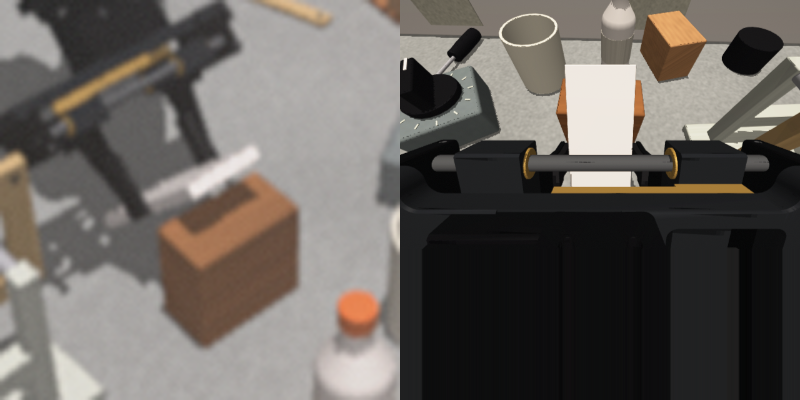

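The panel is centred over the block at 45°. Lowering gently to contact.

Request:
arm_command --translation '[[0.02,0.03,0],[0.04,0.06,0],[0.04,0.06,0],[0.04,0.06,0]]' --rotation '[[0,0,0],[0,0,0],[0,0,0],[0,0,0]]' --grip '[1,1,1,1]'

```text
time_s: 37.45
position: [0.5788, -0.1101, 0.0758]
tcp_rot: [[-0.706, 0.707, 0.042], [-0.028, 0.032, -0.999], [-0.708, -0.706, -0.002]]
force: [-0.7, 0.7, -1.4]
opening: 0.687
```

Request:
arm_command --translation '[[0.01,0.02,0],[0.01,0.04,0],[0.01,0.04,0],[0.01,0.04,0]]' --rotation '[[0,0,0],[0,0,0],[0,0,0],[0,0,0]]' --grip '[1,1,1,1]'

```text
time_s: 37.85
position: [0.5806, -0.11, 0.0731]
tcp_rot: [[-0.705, 0.707, 0.043], [-0.029, 0.032, -0.999], [-0.708, -0.706, -0.002]]
force: [-0.0, -0.3, -1.1]
opening: 0.683
```

Run:
```python
from kin import *
s=bot.read_state();print(s['position'].round(4),s['force'],s['moment'])
plan(C+n*g,Rh)
```

```text
[ 0.5806 -0.11    0.0731] [-0.03816549 -0.29179932 -1.14495739] [-0.05214021  0.75381025  0.02692061]
shift [-0.008  0.012 -0.001] turn [ 0.002 -0.001 -0.001]
```

Request:
arm_command --translation '[[0.01,0.01,0],[0.01,0.01,0],[0.01,0.01,0]]' --rotation '[[0,0,0],[0,0,0],[0,0,0]]' --grip '[1,1,1]'

```text
time_s: 38.15
position: [0.5807, -0.11, 0.0722]
tcp_rot: [[-0.705, 0.708, 0.043], [-0.029, 0.032, -0.999], [-0.709, -0.705, -0.002]]
force: [-0.2, 0.6, 0.9]
opening: 0.687
```

Request:
arm_command --translation '[[0.01,0.015,0],[0.01,0.015,0],[0.01,0.015,0]]' --rotation '[[0,0,0],[0,0,0],[0,0,0]]' --grip '[1,1,1]'

```text
time_s: 38.45
position: [0.581, -0.11, 0.0719]
tcp_rot: [[-0.703, 0.71, 0.042], [-0.028, 0.031, -0.999], [-0.71, -0.704, -0.002]]
force: [-5.0, -0.3, 8.2]
opening: 0.682
```

Run:
```python
from kin import *
s=bot.read_state();print(s['position'].round(4),s['force'],s['moment'])
plan(C+n*g,Rh)
```

```text
[ 0.581  -0.11    0.0719] [-4.96577968 -0.29515345  8.15966443] [-0.28811772  0.09104481 -0.08983529]
shift [-0.015 -0.001 -0.001] turn [ 0.001 -0.001 -0.004]
```

Foot and block are both in contact (−5 N in x, +8 N in z). Release and back off along the tool axis.

Request:
arm_command --translation '[[0,0,0],[0,0,0],[0,0,0],[0,0,0],[0,0,0]]' --rotation '[[0,0,0],[0,0,0],[0,0,0],[0,0,0],[0,0,0]]' --grip '[0,-0.5,-1,-1,-1]'

```text
time_s: 38.95
position: [0.581, -0.11, 0.0704]
tcp_rot: [[-0.705, 0.707, 0.043], [-0.029, 0.032, -0.999], [-0.708, -0.706, -0.002]]
force: [0.4, 0.3, -0.7]
opening: 0.931
```

Request:
arm_command --translation '[[0,-0.1,0],[0,-0.3,0],[0,-0.6,0],[0,-1,0],[0,-1,0]]' --rotation '[[0,0,0],[0,0,0],[0,0,0],[0,0,0],[0,0,0]]' --grip '[-1,-1,-1,-1,-1]'

```text
time_s: 39.45
position: [0.5213, -0.1117, 0.129]
tcp_rot: [[-0.706, 0.707, 0.041], [-0.027, 0.031, -0.999], [-0.707, -0.707, -0.002]]
force: [0.8, 0.3, 0.1]
opening: 0.998
```

Run:
```python
from kin import *
s=bot.read_state();print(s['position'].round(4),s['force'],s['joint_positions'].round(1))
c=wristcam(s,eyes.capture('wrist'))
c2=eyes.capture('scene');cv2.imwrite('pics/s11.png',np.hstack([cv2.resize(c2['image'][190:310,250:370],(400,400),interpolation=cv2.INTER_CUBIC),cv2.resize(c['image'],(400,250))[[min(i,249) for i in range(400)]]]))
# dial edges in top/scene
for n in('top',):
    ct=eyes.capture(n)
    for k in('dial_grip','dial_pointer'):
        for d in models.spot_point(n,k)[:2]:print(n,k,round(d['conf'],2),back(ct,np.array(d['point'])*[640,400],.079).round(3))
```

```text
[ 0.5213 -0.1117  0.129 ] [0.76502714 0.34670384 0.06274637] [-39.5  38.3 131.1 129.3  37.7 -78.3]
top dial_grip 0.53 [0.657 0.105 0.079]
top dial_pointer 0.57 [0.688 0.124 0.079]
top dial_pointer 0.41 [ 0.618 -0.096  0.079]
```

View pics/s11.png

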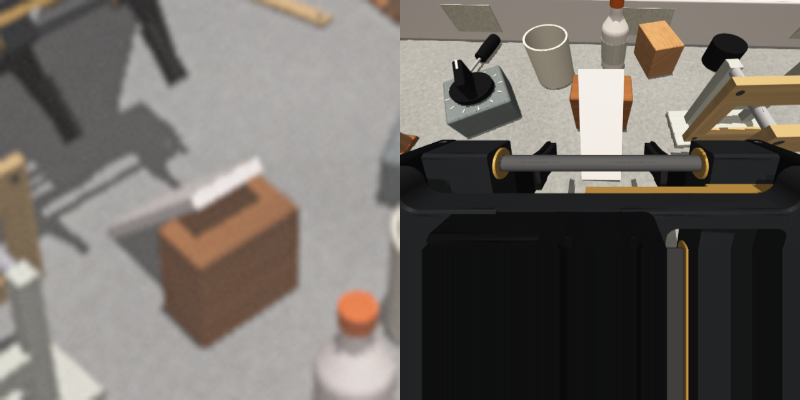

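The panel leans with its foot on the bench and its back on the block edge; mug and dial are untouched. Lifting clear and un-tilting for the dial.

Request:
arm_command --translation '[[-0.2,-0.25,0],[-0.4,-0.5,0],[-0.6,-0.8,0],[-0.8,-0.9,0],[-0.8,-0.9,0]]' --rotation '[[0,0,0],[0,0,0],[0,0,0],[0,0,0],[0,0,0]]' --grip '[-1,-1,-1,-1,-1]'

```text
time_s: 40.2
position: [0.5202, -0.1134, 0.2254]
tcp_rot: [[-0.702, 0.711, 0.044], [-0.033, 0.03, -0.999], [-0.712, -0.703, 0.002]]
force: [0.7, -0.7, -0.1]
opening: 0.998
```

Run:
```python
from white import *
s=bot.read_state();print(s['position'].round(4),s['joint_positions'].round(1))
plan((.55,.02,.24),down(-90));print([o for o in white(eyes.capture('top')) if o[0][0]<.7])
```

```text
[ 0.5202 -0.1134  0.2254] [-39.9  22.  127.2 100.8  29.2 -45.2]
shift [-0.446  0.187 -1.649] turn [ 0.015  0.041 -0.756]
[]
```

Request:
arm_command --translation '[[0,0,-0.1],[0,0,-0.2],[0,0,-0.3],[0,0,-0.4],[0,0,-0.5]]' --rotation '[[0,0,-0.08],[0,0,-0.16],[0,0,-0.24],[0,0,-0.32],[0,0,-0.38]]' --grip '[-1,-1,-1,-1,-1]'

```text
time_s: 40.75
position: [0.5171, -0.0738, 0.2187]
tcp_rot: [[-0.87, 0.488, 0.07], [-0.04, 0.071, -0.997], [-0.491, -0.87, -0.042]]
force: [-0.2, 0.4, 0.4]
opening: 0.999
```

Request:
arm_command --translation '[[0,0,-0.2],[0,0,-0.4],[0,0,-0.6],[0,0,-0.8],[0,0,-1]]' --rotation '[[0,0,-0.08],[0,0,-0.16],[0,0,-0.24],[0,0,-0.32],[0,0,-0.38]]' --grip '[-1,-1,-1,-1,-1]'

```text
time_s: 41.25
position: [0.5123, 0.0065, 0.2223]
tcp_rot: [[-0.991, 0.112, 0.071], [-0.066, 0.049, -0.997], [-0.115, -0.992, -0.041]]
force: [0.8, -0.2, 0.1]
opening: 1.0
```

Request:
arm_command --translation '[[0,0,0],[0,0,0],[0,0,0],[0,0,0],[0,0,0]]' --rotation '[[0,0,0],[0,0,0],[0,0,0],[0,0,0],[0,0,0]]' --grip '[-1,-1,-1,-1,-1]'

```text
time_s: 41.75
position: [0.5119, 0.0044, 0.2238]
tcp_rot: [[-0.991, 0.118, 0.068], [-0.062, 0.047, -0.997], [-0.121, -0.992, -0.04]]
force: [-0.4, -0.2, 0.2]
opening: 1.0
```

Run:
```python
from white import *
s=bot.read_state();print(s['position'].round(4),s['joint_positions'].round(1))
plan((.58,.08,.24),down(-90))
```

```text
[0.5119 0.0044 0.2238] [-14.5  21.  104.1   5.7  49.2  68.2]
shift [-0.927 -0.056 -0.893] turn [ 0.042  0.062 -0.115]
```

Request:
arm_command --translation '[[-0.2,0,-0.3],[-0.4,0,-0.6],[-0.6,-0.1,-0.9],[-0.6,-0.1,-0.9],[-0.6,-0.1,-0.9]]' --rotation '[[0.04,0.06,-0.115],[0.04,0.06,-0.115],[0.04,0.06,-0.115],[0.04,0.06,-0.115],[0.04,0.06,-0.115]]' --grip '[-1,-1,-1,-1,-1]'

```text
time_s: 42.25
position: [0.5536, 0.0793, 0.2406]
tcp_rot: [[-1.0, -0.0, 0.005], [-0.005, 0.001, -1.0], [0.0, -1.0, -0.001]]
force: [-1.3, 0.1, -1.0]
opening: 1.004
```

Run:
```python
from white import *
s=bot.read_state();print(s['position'].round(4),s['joint_positions'].round(1))
c=wristcam(s,eyes.capture('wrist'))
print(proj(c,[(.661,.1076,.079),(.661,.1076,.092)]).round())
for k in('dial_grip','dial_pointer'):
    for d in models.spot_point('wrist',k)[:2]:print(k,round(d['conf'],2),(np.array(d['point'])*[640,400]).round(),back(c,np.array(d['point'])*[640,400],.079).round(4))
cv2.imwrite('pics/w12.png',c['image'])
ct=eyes.capture('top');print([o for o in white(ct,lo=60) if o[0][0]<.7])
```

```text
[0.5536 0.0793 0.2406] [-3.3 25.4 91.9  0.1 62.7 86.4]
[[292.  91.]
 [291.  89.]]
dial_grip 0.56 [289.  85.] [0.6663 0.1108 0.079 ]
dial_pointer 0.78 [275.  56.] [0.6931 0.124  0.079 ]
dial_pointer 0.39 [388.   9.] [0.7336 0.0153 0.079 ]
[]
```

View pics/w12.png

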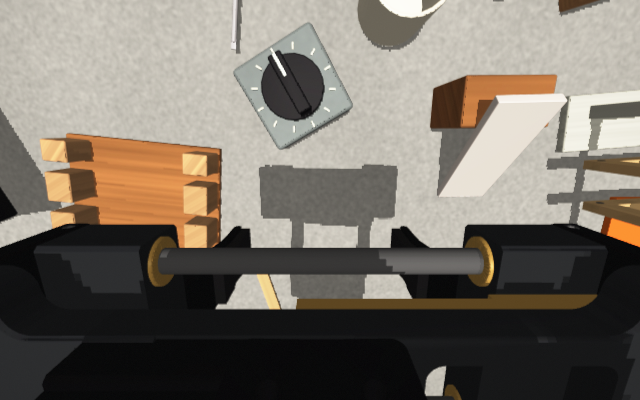

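The dial skirt is centred at (293,87), and the bar runs from its white-line end at (277,51) to (306,114). The panel's foot is at (440–482,195) and its top end at (498–563,98), resting on the block.

Run:
```python
from white import *
s=bot.read_state();c=wristcam(s,eyes.capture('wrist'));im=c['image']
D=back(c,(293,86.5),.062);print('axis',D.round(4))
for a,b in(((274,50),(285,75)),((277,51),(306,114))):
    A,B=back(c,a,.092),back(c,b,.092);print(A.round(4),B.round(4),((A+B)/2).round(4),np.linalg.norm(A-B),np.degrees(np.arctan2(*(A-B)[1::-1])).round(1))
# tick directions / timer edges
for a,b in(((310,23),(234,72)),((352,105),(281,149)),((310,23),(352,105))):
    A,B=back(c,a,.05),back(c,b,.05);print('edge',np.degrees(np.arctan2(*(A-B)[1::-1])).round(1))
print('foot',back(c,(440,195),.0),back(c,(482,195),0),'top',back(c,(498,98),.12),back(c,(563,97),.12))
# PCA of dark bar from gradient: crop enlarge
cv2.imwrite('pics/w13.png',cv2.resize(im[35:140,225:365],None,fx=5,fy=5,interpolation=cv2.INTER_CUBIC))
```

```text
axis [0.6665 0.107  0.062 ]
[0.694  0.1212 0.092 ] [0.6725 0.1116 0.092 ] [0.6832 0.1164 0.092 ] 0.02352951255068782 24.1
[0.6931 0.1185 0.092 ] [0.6372 0.092  0.092 ] [0.6651 0.1052 0.092 ] 0.06190210860933431 25.3
edge -60.2
edge -59.0
edge 29.8
foot [ 0.53474936 -0.08899514  0.        ] [ 0.53493014 -0.14747294  0.        ] top [ 0.64957332 -0.07730454  0.12      ] [ 0.65056433 -0.13391311  0.12      ]
```

View pics/w13.png

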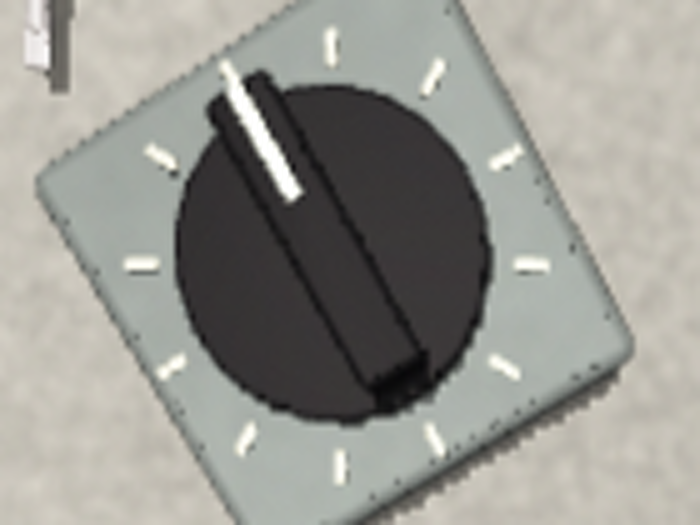

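The enlarged crop puts the bar's midline from (236,92) to (401,367), about 30° in the world and parallel to the timer's side (29.8°). Turning the jaws across it with joint 6 near −122°, which leaves room for +120°.

Request:
arm_command --translation '[[0,0,0],[0,0,0],[0,0,0],[0,0,0],[0,0,0]]' --rotation '[[0,-0.12,0],[0,-0.24,0],[0,-0.36,0],[0,-0.48,0],[0,-0.583,0]]' --grip '[-0.5,-0.5,-0.5,-0.5,-0.5]'

```text
time_s: 43.0
position: [0.5536, 0.0787, 0.2405]
tcp_rot: [[-0.815, -0.001, 0.579], [-0.579, 0.001, -0.815], [-0.0, -1.0, -0.001]]
force: [-0.9, -0.1, -0.4]
opening: 0.763
```

Request:
arm_command --translation '[[0,0,0],[0,0,0],[0,0,0],[0,0,0],[0,0,0]]' --rotation '[[0,-0.12,0],[0,-0.24,0],[0,-0.36,0],[0,-0.48,0],[0,-0.583,0]]' --grip '[-0.5,-0.5,-0.5,-0.5,-0.5]'

```text
time_s: 43.5
position: [0.5536, 0.0787, 0.2405]
tcp_rot: [[-0.336, -0.001, 0.942], [-0.942, 0.001, -0.336], [-0.001, -1.0, -0.001]]
force: [-0.4, 0.4, 1.1]
opening: 0.748
```

Request:
arm_command --translation '[[0,0,0],[0,0,0],[0,0,0],[0,0,0],[0,0,0]]' --rotation '[[0,-0.12,0],[0,-0.24,0],[0,-0.36,0],[0,-0.48,0],[0,-0.583,0]]' --grip '[-0.5,-0.5,-0.5,-0.5,-0.5]'

```text
time_s: 44.0
position: [0.5536, 0.0787, 0.2405]
tcp_rot: [[0.265, -0.001, 0.964], [-0.964, 0.001, 0.265], [-0.001, -1.0, -0.0]]
force: [-0.8, 0.4, -1.2]
opening: 0.748
```

Request:
arm_command --translation '[[0,0,0],[0,0,0],[0,0,0],[0,0,0],[0,0,0]]' --rotation '[[0,-0.12,0],[0,-0.24,0],[0,-0.36,0],[0,-0.48,0],[0,-0.583,0]]' --grip '[-0.5,-0.5,-0.5,-0.5,-0.5]'

```text
time_s: 44.5
position: [0.5536, 0.0787, 0.2405]
tcp_rot: [[0.77, -0.001, 0.638], [-0.638, 0.001, 0.77], [-0.001, -1.0, 0.001]]
force: [-0.3, 0.3, 0.9]
opening: 0.752
```

Request:
arm_command --translation '[[0,0,0],[0,0,0],[0,0,0],[0,0,0],[0,0,0]]' --rotation '[[0,-0.12,0],[0,-0.24,0],[0,-0.36,0],[0,-0.48,0],[0,-0.583,0]]' --grip '[-0.5,-0.5,-0.5,-0.5,-0.5]'

```text
time_s: 45.0
position: [0.5536, 0.0787, 0.2405]
tcp_rot: [[0.997, -0.0, 0.082], [-0.082, 0.001, 0.997], [-0.001, -1.0, 0.001]]
force: [0.2, 0.9, -0.2]
opening: 0.752
```

Request:
arm_command --translation '[[0,0,0],[0,0,0],[0,0,0],[0,0,0],[0,0,0]]' --rotation '[[0,-0.12,0],[0,-0.24,0],[0,-0.36,0],[0,-0.48,0],[0,-0.583,0]]' --grip '[-0.5,-0.5,-0.5,-0.5,-0.5]'

```text
time_s: 45.5
position: [0.5536, 0.0787, 0.2405]
tcp_rot: [[0.863, -0.001, -0.504], [0.504, 0.001, 0.863], [0.0, -1.0, 0.001]]
force: [-0.0, 0.3, -0.9]
opening: 0.751
```

Run:
```python
from h import *
s=bot.read_state();print(s['position'].round(4),s['joint_positions'].round(1),s['opening'])
plan((.666,.1075,.088),down(120))
```

```text
[0.5536 0.0787 0.2405] [-3.400e+00  2.540e+01  9.190e+01  1.000e-01  6.270e+01 -1.237e+02] 0.7505025381585835
shift [ 1.395  1.906 -0.4  ] turn [-0.001  0.005  0.   ]
```

Request:
arm_command --translation '[[0.25,0,-0.07],[0.5,0,-0.14],[0.7,0.2,-0.2],[0.7,0.2,-0.2]]' --rotation '[[0,0,0],[0,0,0],[0,0,0],[0,0,0]]' --grip '[-0.4,-0.4,-0.4,-0.4]'

```text
time_s: 45.9
position: [0.611, 0.0931, 0.2228]
tcp_rot: [[0.866, -0.002, -0.501], [0.501, 0.001, 0.866], [-0.001, -1.0, 0.002]]
force: [-0.1, -0.6, 0.7]
opening: 0.702
```

Request:
arm_command --translation '[[0.25,0,-0.07],[0.5,0.2,-0.14],[0.7,0.4,-0.2],[0.7,0.4,-0.2],[0.7,0.4,-0.2]]' --rotation '[[0,0,0],[0,0,0],[0,0,0],[0,0,0],[0,0,0]]' --grip '[-0.4,-0.4,-0.4,-0.4,-0.4]'

```text
time_s: 46.4
position: [0.6657, 0.1074, 0.1923]
tcp_rot: [[0.865, -0.003, -0.501], [0.501, 0.001, 0.865], [-0.002, -1.0, 0.002]]
force: [0.3, -0.5, 0.3]
opening: 0.7
```

Run:
```python
from h import *
s=bot.read_state();print(s['position'].round(4))
plan((.666,.1075,.088),down(120))
```

```text
[0.6657 0.1074 0.1923]
shift [ 0.007  1.303 -0.004] turn [-0.002  0.001 -0.002]
```

Request:
arm_command --translation '[[0,0.25,0],[0,0.5,0],[0,0.7,0],[0,0.7,0]]' --rotation '[[0,0,0],[0,0,0],[0,0,0],[0,0,0]]' --grip '[-0.4,-0.4,-0.4,-0.4]'

```text
time_s: 46.8
position: [0.6646, 0.1077, 0.1349]
tcp_rot: [[0.865, -0.005, -0.501], [0.501, 0.001, 0.865], [-0.004, -1.0, 0.004]]
force: [-0.2, -0.1, 0.1]
opening: 0.701
```

Request:
arm_command --translation '[[0,0.2,0],[0,0.4,0],[0,0.6,0],[0,0.6,0],[0,0.6,0]]' --rotation '[[0,0,0],[0,0,0],[0,0,0],[0,0,0],[0,0,0]]' --grip '[-0.4,-0.4,-0.4,-0.4,-0.4]'

```text
time_s: 47.3
position: [0.6666, 0.108, 0.0878]
tcp_rot: [[0.865, -0.001, -0.501], [0.501, 0.001, 0.865], [-0.001, -1.0, 0.002]]
force: [0.2, 0.5, 0.7]
opening: 0.7
```

Request:
arm_command --translation '[[0,0,0],[0,0,0],[0,0,0],[0,0,0],[0,0,0]]' --rotation '[[0,0,0],[0,0,0],[0,0,0],[0,0,0],[0,0,0]]' --grip '[0,0.4,1,1,1]'

```text
time_s: 47.8
position: [0.6671, 0.1081, 0.089]
tcp_rot: [[0.865, 0.0, -0.501], [0.501, 0.001, 0.865], [0.001, -1.0, 0.001]]
force: [0.8, -0.2, -0.1]
opening: 0.331
```

Request:
arm_command --translation '[[0,0,0],[0,0,0],[0,0,0]]' --rotation '[[0,0,0],[0,0,0],[0,0,0]]' --grip '[1,1,1]'

```text
time_s: 48.1
position: [0.6659, 0.1098, 0.0887]
tcp_rot: [[0.866, -0.002, -0.501], [0.501, 0.004, 0.866], [0.0, -1.0, 0.005]]
force: [-2.0, 4.2, 2.3]
opening: 0.158
```

Run:
```python
from h import *
s=bot.read_state();print(s['position'].round(4),s['force'].round(1),s['moment'].round(2),s['joint_positions'].round(1),np.array(s['tcp_rot'])[:2,2])
```

```text
[0.6659 0.1098 0.0887] [-2.   4.2  2.3] [0.79 0.34 0.02] [  -0.2   44.7   80.8    0.3   54.6 -120.4] [-0.50078438  0.8655601 ]
```

Request:
arm_command --translation '[[0,0,0.03],[0,0,0.03],[0,0,0.03]]' --rotation '[[0,0,0],[0,0,0],[0,0,0]]' --grip '[1,1,1]'

```text
time_s: 48.4
position: [0.6658, 0.11, 0.0888]
tcp_rot: [[0.865, 0.0, -0.501], [0.501, 0.001, 0.865], [0.001, -1.0, 0.001]]
force: [-0.9, 0.3, 1.7]
opening: 0.158
```

Request:
arm_command --translation '[[0,0,0],[0,0,0],[0,0,0],[0,0,0],[0,0,0]]' --rotation '[[0,0.1,0],[0,0.2,0],[0,0.3,0],[0,0.4,0],[0,0.5,0]]' --grip '[1,1,1,1,1]'

```text
time_s: 48.9
position: [0.6657, 0.1103, 0.0888]
tcp_rot: [[1.0, 0.0, 0.003], [-0.003, 0.002, 1.0], [-0.0, -1.0, 0.002]]
force: [-0.7, 1.7, 0.6]
opening: 0.155
```

Request:
arm_command --translation '[[0,0,0],[0,0,0],[0,0,0],[0,0,0],[0,0,0]]' --rotation '[[0,0.1,0],[0,0.2,0],[0,0.3,0],[0,0.4,0],[0,0.5,0]]' --grip '[1,1,1,1,1]'

```text
time_s: 49.4
position: [0.6658, 0.1106, 0.0888]
tcp_rot: [[0.864, 0.0, 0.503], [-0.503, 0.002, 0.864], [-0.001, -1.0, 0.002]]
force: [-0.3, 1.9, 1.5]
opening: 0.157
```

Request:
arm_command --translation '[[0,0,0],[0,0,0],[0,0,0],[0,0,0],[0,0,0]]' --rotation '[[0,0.1,0],[0,0.2,0],[0,0.3,0],[0,0.4,0],[0,0.5,0]]' --grip '[1,1,1,1,1]'

```text
time_s: 49.9
position: [0.6661, 0.1108, 0.0888]
tcp_rot: [[0.497, 0.001, 0.868], [-0.868, 0.003, 0.497], [-0.002, -1.0, 0.002]]
force: [-0.3, 2.2, 0.8]
opening: 0.158
```

Request:
arm_command --translation '[[0,0,0],[0,0,0],[0,0,0],[0,0,0],[0,0,0]]' --rotation '[[0,0.1,0],[0,0.2,0],[0,0.3,0],[0,0.4,0],[0,0.5,0]]' --grip '[1,1,1,1,1]'

```text
time_s: 50.4
position: [0.6664, 0.1109, 0.0888]
tcp_rot: [[-0.003, 0.002, 1.0], [-1.0, 0.003, -0.003], [-0.003, -1.0, 0.002]]
force: [0.5, 2.5, 0.8]
opening: 0.161
```

Request:
arm_command --translation '[[0,0,0],[0,0,0],[0,0,0]]' --rotation '[[0,0,0],[0,0,0],[0,0,0]]' --grip '[1,1,1]'

```text
time_s: 50.7
position: [0.6664, 0.1108, 0.0888]
tcp_rot: [[0.003, 0.002, 1.0], [-1.0, 0.002, 0.003], [-0.002, -1.0, 0.002]]
force: [2.2, 5.1, -0.9]
opening: 0.161
```

Run:
```python
from h import *
s=bot.read_state();z=np.array(s['tcp_rot'])[:,2];print(s['position'].round(4),s['force'].round(1),s['moment'].round(2),np.degrees(np.arctan2(z[1],z[0])))
```

```text
[0.6664 0.1108 0.0888] [ 2.2  5.1 -0.9] [ 0.67 -0.26  0.01] 0.159836517751087
```

Request:
arm_command --translation '[[0,0,0],[0,0,0],[0,0,0],[0,0,0],[0,0,0]]' --rotation '[[0,0,0],[0,0,0],[0,0,0],[0,0,0],[0,0,0]]' --grip '[0.5,0,-0.4,-0.4,-0.4]'

```text
time_s: 51.2
position: [0.6656, 0.1098, 0.0886]
tcp_rot: [[0.002, -0.0, 1.0], [-1.0, 0.001, 0.002], [-0.001, -1.0, -0.0]]
force: [-0.1, -0.2, -0.2]
opening: 0.528
```

Request:
arm_command --translation '[[0,-0.2,0],[0,-0.5,0],[0,-0.8,0],[0,-1,0],[0,-1,0]]' --rotation '[[0,0,0],[0,0,0],[0,0,0],[0,0,0],[0,0,0]]' --grip '[-0.4,-0.4,-0.4,-0.4,-0.4]'

```text
time_s: 51.7
position: [0.668, 0.1101, 0.173]
tcp_rot: [[0.002, 0.008, 1.0], [-1.0, 0.001, 0.002], [-0.001, -1.0, 0.008]]
force: [0.6, 0.2, -0.3]
opening: 0.698
```

Request:
arm_command --translation '[[0,-0.3,-0.4],[0,-0.5,-0.8],[0,-0.7,-1],[0,-0.7,-1]]' --rotation '[[0,0,0],[0,0,0],[0,0,0],[0,0,0]]' --grip '[-0.4,-0.4,-0.4,-0.4]'

```text
time_s: 52.1
position: [0.5841, 0.1101, 0.2264]
tcp_rot: [[0.002, 0.001, 1.0], [-1.0, 0.001, 0.002], [-0.001, -1.0, 0.001]]
force: [1.0, 0.5, 0.1]
opening: 0.7
```

Request:
arm_command --translation '[[0,0,-0.4],[0,0,-0.8],[0,0,-1],[0,0,-1]]' --rotation '[[0,0,0],[0,0,0],[0,0,0],[0,0,0]]' --grip '[-0.4,-0.4,-0.4,-0.4]'

```text
time_s: 52.5
position: [0.5036, 0.1098, 0.2238]
tcp_rot: [[0.002, -0.003, 1.0], [-1.0, 0.001, 0.002], [-0.001, -1.0, -0.003]]
force: [0.5, -0.4, -0.2]
opening: 0.703
```

Run:
```python
from h import *
s=bot.read_state();print(s['position'],s['time_s'])
c=eyes.capture('scene');b=cv2.resize(c['image'][150:350,110:430],None,fx=2.5,fy=2.5,interpolation=cv2.INTER_CUBIC)
cv2.imwrite('pics/s14.png',b)
```

```text
[0.50358218 0.10981648 0.22377931] 52.5
```

View pics/s14.png

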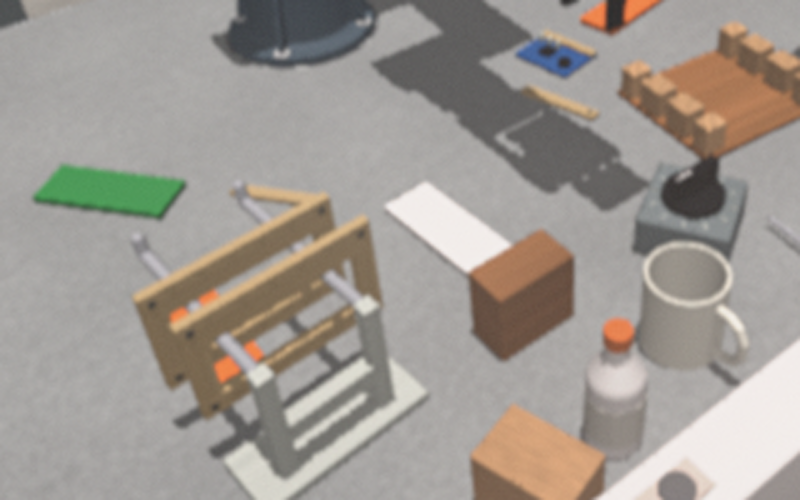

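The frames are fine, but the panel now lies flat in front of the block, at (445,225) in the crop. It was leaning steadily at 42 s, so it was knocked or slid while I was at the dial. The dial was therefore started too early. I'll turn it back to off, set the panel again, then restart.

Run:
```python
from white import *
s=bot.read_state();c=eyes.capture('scene')
o=lambda x,y:(x/2.5+110-.3,y/2.5+150-.3)
print([q for q in white(c) if .3<q[0][0]<.7 and abs(q[0][1])<.25])
B=[back(c,o(*p),.01).round(4)[:2] for p in((387,207),(425,182),(512,243),(470,272))];print(B,np.mean(B,0))
print('top',[q for q in white(eyes.capture('top'),60) if q[0][0]<.7])
cw=wristcam(s,eyes.capture('wrist'));cv2.imwrite('pics/w15.png',cw['image']);cv2.imwrite('pics/t15.png',eyes.capture('top')['image'])
for k in('panel_center','panel_end_a','dial_pointer','dial_grip'):
  for cam,cc in(('top',eyes.capture('top')),('scene',c)):
    for d in models.spot_point(cam,k)[:5]:print(cam,k,round(d['conf'],2),back(cc,np.array(d['point'])*[640,400],.079 if 'dial' in k else .01).round(3))
plan((.666,.1105,.088),down(0))
```

```text
[([0.49, -0.0904], [0.072, 0.169], 3.9)]
[array([ 0.4251, -0.1236]), array([ 0.4168, -0.0671]), array([ 0.5608, -0.0528]), array([ 0.5665, -0.1121])] [ 0.4923 -0.0889]
top [([0.4994, -0.0891], [0.055, 0.154], 4.2)]
top panel_center 0.92 [ 0.45  -0.354  0.01 ]
top panel_center 0.78 [ 0.497 -0.092  0.01 ]
top panel_center 0.69 [ 0.193 -0.344  0.01 ]
scene panel_center 0.97 [ 0.191 -0.358  0.01 ]
scene panel_center 0.75 [ 0.501 -0.098  0.01 ]
scene panel_center 0.67 [ 0.465 -0.353  0.01 ]
scene panel_center 0.53 [0.262 0.396 0.01 ]
top panel_end_a 0.97 [ 0.246 -0.301  0.01 ]
top panel_end_a 0.85 [ 0.577 -0.09   0.01 ]
top panel_end_a 0.71 [ 0.385 -0.353  0.01 ]
top panel_end_a 0.71 [ 0.491 -0.096  0.01 ]
top panel_end_a 0.63 [ 0.542 -0.351  0.01 ]
scene panel_end_a 0.81 [ 0.132 -0.408  0.01 ]
scene panel_end_a 0.81 [0.256 0.473 0.01 ]
scene panel_end_a 0.75 [ 0.258 -0.293  0.01 ]
scene panel_end_a 0.69 [ 0.576 -0.08   0.01 ]
scene panel_end_a 0.69 [ 0.426 -0.094  0.01 ]
top dial_pointer 0.39 [0.659 0.081 0.079]
top dial_pointer 0.2 [ 0.615 -0.328  0.079]
scene dial_pointer 0.57 [0.666 0.076 0.079]
top dial_grip 0.61 [0.659 0.106 0.079]
top dial_grip 0.27 [ 0.534 -0.327  0.079]
scene dial_grip 0.83 [0.656 0.118 0.079]
scene dial_grip 0.39 [ 0.571 -0.127  0.079]
shift [-0.004  1.709  2.003] turn [-0.     0.001 -0.001]
```

The panel now sits at (.498,−.090), shifted about 18 mm sideways, with its end 48 mm from the block. It was knocked rather than having slid. Dial back to off first.

Request:
arm_command --translation '[[0,0,0.4],[0,0,0.8],[0,0,1],[0,0,1]]' --rotation '[[0,0,0],[0,0,0],[0,0,0],[0,0,0]]' --grip '[-0.4,-0.4,-0.4,-0.4]'

```text
time_s: 53.75
position: [0.5881, 0.1096, 0.2246]
tcp_rot: [[0.001, 0.003, 1.0], [-1.0, 0.001, 0.001], [-0.001, -1.0, 0.003]]
force: [-0.0, 1.1, 0.3]
opening: 0.701
```

Request:
arm_command --translation '[[0,0,0.4],[0,0.2,0.8],[0,0.5,1],[0,0.7,1],[0,0.7,1]]' --rotation '[[0,0,0],[0,0,0],[0,0,0],[0,0,0],[0,0,0]]' --grip '[-0.4,-0.4,-0.4,-0.4,-0.4]'

```text
time_s: 54.25
position: [0.6626, 0.11, 0.1653]
tcp_rot: [[0.002, -0.008, 1.0], [-1.0, 0.001, 0.002], [-0.001, -1.0, -0.008]]
force: [-0.5, 0.8, 0.3]
opening: 0.696
```

Run:
```python
from h import *
s=bot.read_state();print(s['position']);plan((.666,.1102,.088),down(0))
```

```text
[0.66255043 0.11003172 0.16534622]
shift [-0.001  0.966  0.051] turn [ 0.008  0.002 -0.001]
```

Request:
arm_command --translation '[[0,0.1,0.01],[0,0.4,0.01],[0,0.7,0.01],[0,0.96,0.01],[0,0.96,0.01]]' --rotation '[[0,0,0],[0,0,0],[0,0,0],[0,0,0],[0,0,0]]' --grip '[-0.4,-0.4,-0.4,-0.4,-0.4]'

```text
time_s: 54.75
position: [0.664, 0.1102, 0.0898]
tcp_rot: [[0.002, -0.005, 1.0], [-1.0, 0.001, 0.002], [-0.001, -1.0, -0.005]]
force: [0.2, -0.1, -0.3]
opening: 0.698
```

Request:
arm_command --translation '[[0,0,0],[0,0,0],[0,0,0],[0,0,0],[0,0,0]]' --rotation '[[0,0,0],[0,0,0],[0,0,0],[0,0,0],[0,0,0]]' --grip '[0,0.4,1,1,1]'

```text
time_s: 55.25
position: [0.6669, 0.1101, 0.0926]
tcp_rot: [[0.002, 0.001, 1.0], [-1.0, 0.001, 0.002], [-0.001, -1.0, 0.001]]
force: [-0.1, 0.1, 0.6]
opening: 0.33
```

Request:
arm_command --translation '[[0,0,0],[0,0,0],[0,0,0]]' --rotation '[[0,0,0],[0,0,0],[0,0,0]]' --grip '[1,1,1]'

```text
time_s: 55.55
position: [0.6664, 0.1101, 0.092]
tcp_rot: [[0.002, -0.0, 1.0], [-1.0, 0.001, 0.002], [-0.001, -1.0, -0.0]]
force: [-0.3, 0.1, 1.6]
opening: 0.158
```

Request:
arm_command --translation '[[0,0,0],[0,0,0],[0,0,0],[0,0,0],[0,0,0]]' --rotation '[[0,-0.1,0],[0,-0.2,0],[0,-0.3,0],[0,-0.4,0],[0,-0.5,0]]' --grip '[1,1,1,1,1]'

```text
time_s: 56.05
position: [0.6665, 0.1101, 0.0919]
tcp_rot: [[0.505, -0.0, 0.863], [-0.863, 0.001, 0.505], [-0.001, -1.0, 0.0]]
force: [-1.8, 0.1, 1.3]
opening: 0.157
```

Request:
arm_command --translation '[[0,0,0],[0,0,0],[0,0,0],[0,0,0],[0,0,0]]' --rotation '[[0,-0.1,0],[0,-0.2,0],[0,-0.3,0],[0,-0.4,0],[0,-0.5,0]]' --grip '[1,1,1,1,1]'

```text
time_s: 56.55
position: [0.6666, 0.1102, 0.092]
tcp_rot: [[0.869, 0.0, 0.495], [-0.495, 0.001, 0.869], [-0.001, -1.0, 0.001]]
force: [-0.5, -0.1, 0.8]
opening: 0.159
```

Request:
arm_command --translation '[[0,0,0],[0,0,0],[0,0,0],[0,0,0],[0,0,0]]' --rotation '[[0,-0.1,0],[0,-0.2,0],[0,-0.3,0],[0,-0.4,0],[0,-0.5,0]]' --grip '[1,1,1,1,1]'

```text
time_s: 57.05
position: [0.6666, 0.1103, 0.092]
tcp_rot: [[1.0, 0.0, -0.006], [0.006, 0.001, 1.0], [0.0, -1.0, 0.001]]
force: [-0.5, 1.0, 1.2]
opening: 0.159
```

Request:
arm_command --translation '[[0,0,0],[0,0,0],[0,0,0],[0,0,0],[0,0,0]]' --rotation '[[0,-0.1,0],[0,-0.2,0],[0,-0.3,0],[0,-0.4,0],[0,-0.5,0]]' --grip '[1,1,1,1,1]'

```text
time_s: 57.55
position: [0.6665, 0.1104, 0.092]
tcp_rot: [[0.863, -0.0, -0.505], [0.505, 0.002, 0.863], [0.001, -1.0, 0.001]]
force: [-0.4, 0.9, 0.9]
opening: 0.159
```

Request:
arm_command --translation '[[0,0,0],[0,0,0],[0,0,0],[0,0,0],[0,0,0]]' --rotation '[[0,0,0],[0,0,0],[0,0,0],[0,0,0],[0,0,0]]' --grip '[1,0.5,0,-0.4,-0.4]'

```text
time_s: 58.05
position: [0.6665, 0.11, 0.0917]
tcp_rot: [[0.866, -0.0, -0.501], [0.501, 0.001, 0.866], [0.0, -1.0, 0.001]]
force: [-0.5, 0.1, 0.2]
opening: 0.436
```

Request:
arm_command --translation '[[0,0,0],[0,-0.3,0],[0,-0.6,0],[0,-1,0],[0,-1,0]]' --rotation '[[0,0,0],[0,0,0],[0,0,0],[0,0,0],[0,0,0]]' --grip '[-0.4,-0.4,-0.4,-0.4,-0.4]'

```text
time_s: 58.55
position: [0.6698, 0.1101, 0.177]
tcp_rot: [[0.865, 0.01, -0.501], [0.501, 0.001, 0.865], [0.009, -1.0, -0.004]]
force: [1.1, -0.2, 0.1]
opening: 0.696
```

Run:
```python
from white import *
s=bot.read_state();print(s['position'].round(4),s['joint_positions'].round(1))
for cam in('top','scene'):
    cc=eyes.capture(cam);print(cam,[q for q in white(cc,60) if .3<q[0][0]<.7 and abs(q[0][1])<.25])
    for k in('dial_pointer','dial_grip'):
        for d in models.spot_point(cam,k)[:2]:print(cam,k,round(d['conf'],2),back(cc,np.array(d['point'])*[640,400],.079).round(3))
plan((.4985,-.0895,.2),down(94));plan((.4985,-.0895,.2),down(-86))
```

```text
[0.6698 0.1101 0.177 ] [-1.000e-01  3.840e+01  7.770e+01  1.000e-01  6.330e+01 -1.202e+02]
top [([0.4996, -0.0892], [0.055, 0.155], 3.9)]
top dial_grip 0.66 [ 0.523 -0.302  0.079]
scene [([0.4902, -0.0906], [0.073, 0.169], 4.2)]
scene dial_pointer 0.56 [0.692 0.125 0.079]
scene dial_pointer 0.56 [0.716 0.046 0.079]
scene dial_grip 0.89 [0.671 0.113 0.079]
shift [-3.057 -0.368 -1.11 ] turn [-0.002  0.435 -0.003]
shift [-3.057 -0.368 -1.11 ] turn [-0.003 -2.565  0.003]
```

Run:
```python
from h import *
p=np.array([.6698,.1101]);d=(np.array([.4985,-.0895])-p)/6
for i in range(6):
    a=np.radians(120-34.3*i);print(np.round([d@[np.sin(a),-np.cos(a)]/.08,d@[np.cos(a),np.sin(a)]/.08],3))
```

```text
[-0.517 -0.182]
[-0.325 -0.441]
[-0.019 -0.548]
[ 0.293 -0.463]
[ 0.503 -0.218]
[0.538 0.103]
```

Request:
arm_command --translation '[[-0.1,-0.06,-0.04],[-0.2,-0.06,-0.08],[-0.3,-0.06,-0.12],[-0.4,-0.06,-0.16],[-0.52,-0.06,-0.18]]' --rotation '[[0,0.12,0],[0,0.24,0],[0,0.36,0],[0,0.48,0],[0,0.572,0]]' --grip '[-1,-1,-1,-1,-1]'

```text
time_s: 59.35
position: [0.6372, 0.0764, 0.1753]
tcp_rot: [[0.997, -0.002, 0.078], [-0.078, 0.001, 0.997], [-0.002, -1.0, 0.001]]
force: [-0.2, -0.1, -0.2]
opening: 0.985
```

Request:
arm_command --translation '[[-0.06,0,-0.08],[-0.12,0,-0.16],[-0.18,0,-0.24],[-0.24,0,-0.32],[-0.325,0,-0.44]]' --rotation '[[0,0.12,0],[0,0.24,0],[0,0.36,0],[0,0.48,0],[0,0.572,0]]' --grip '[-1,-1,-1,-1,-1]'

```text
time_s: 59.85
position: [0.6086, 0.0436, 0.1754]
tcp_rot: [[0.779, -0.002, 0.626], [-0.626, 0.002, 0.779], [-0.002, -1.0, 0.0]]
force: [0.8, 0.8, -0.7]
opening: 0.998
```

Request:
arm_command --translation '[[0,0,-0.1],[0,0,-0.2],[0,0,-0.3],[-0.02,0,-0.4],[-0.02,0,-0.55]]' --rotation '[[0,0.12,0],[0,0.24,0],[0,0.36,0],[0,0.48,0],[0,0.572,0]]' --grip '[-1,-1,-1,-1,-1]'

```text
time_s: 60.35
position: [0.5798, 0.0102, 0.1754]
tcp_rot: [[0.291, -0.002, 0.957], [-0.957, 0.002, 0.291], [-0.002, -1.0, -0.001]]
force: [-0.1, -0.4, 0.6]
opening: 1.0
```

Request:
arm_command --translation '[[0.06,0,-0.1],[0.12,0,-0.2],[0.18,0,-0.3],[0.24,0,-0.4],[0.29,0,-0.46]]' --rotation '[[0,0.12,0],[0,0.24,0],[0,0.36,0],[0,0.48,0],[0,0.572,0]]' --grip '[-1,-1,-1,-1,-1]'

```text
time_s: 60.85
position: [0.5511, -0.0231, 0.1754]
tcp_rot: [[-0.3, -0.003, 0.954], [-0.954, 0.002, -0.3], [-0.001, -1.0, -0.003]]
force: [0.4, 0.6, -0.0]
opening: 1.002
```

Request:
arm_command --translation '[[0.1,0,-0.04],[0.2,0,-0.08],[0.3,0,-0.12],[0.4,0,-0.18],[0.5,0,-0.22]]' --rotation '[[0,0.12,0],[0,0.24,0],[0,0.36,0],[0,0.48,0],[0,0.572,0]]' --grip '[-1,-1,-1,-1,-1]'

```text
time_s: 61.35
position: [0.5226, -0.0559, 0.1755]
tcp_rot: [[-0.786, -0.002, 0.619], [-0.619, 0.002, -0.786], [0.001, -1.0, -0.003]]
force: [0.7, -0.4, 0.4]
opening: 1.001
```

Request:
arm_command --translation '[[0.1,0,0.02],[0.2,0,0.04],[0.3,0,0.06],[0.4,0,0.08],[0.54,0,0.1]]' --rotation '[[0,0.12,0],[0,0.24,0],[0,0.36,0],[0,0.48,0],[0,0.572,0]]' --grip '[-1,-1,-1,-1,-1]'

```text
time_s: 61.85
position: [0.4943, -0.0891, 0.1756]
tcp_rot: [[-0.998, -0.001, 0.068], [-0.068, 0.002, -0.998], [0.001, -1.0, -0.002]]
force: [0.1, -0.9, -0.2]
opening: 0.998
```

Run:
```python
from white import *
s=bot.read_state();print(s['position'].round(4),s['joint_positions'].round(1))
c=wristcam(s,eyes.capture('wrist'))
# far end of the panel as seen from the wrist
im=c['image'];g=cv2.cvtColor(im,cv2.COLOR_BGR2HSV);m=(g[...,2]>225)&(g[...,1]<25)
P0=proj(c,[(.577,-.084,.01),(.4985,-.0895,.01)]);print(P0.round())
ys,xs=np.where(m[:225]);k=np.abs(xs-P0[0][0])<90;
print('rows',ys[k].min(), [ (r,xs[(ys==r)&k].min(),xs[(ys==r)&k].max()) for r in range(ys[k].min()+4,225,40) if ((ys==r)&k).any()])
r0=ys[k].min()
for r in range(r0+8,220,40):
    q=xs[(ys==r)&k]
    if len(q): print(back(c,(q.min(),r),.01).round(4),back(c,(q.max(),r),.01).round(4))
print('far',back(c,(P0[0][0],r0),.01).round(4))
plan((.4985,-.0895,.1),down(-86))
```

```text
[ 0.4943 -0.0891  0.1756] [-2.300e+01  2.680e+01  1.034e+02  1.000e-01  4.990e+01  6.300e+01]
[[320. 116.]
 [320. 190.]]
rows 114 [(118, np.int64(293), np.int64(350)), (158, np.int64(294), np.int64(348))]
[ 0.5691 -0.0558  0.01  ] [ 0.5732 -0.1144  0.01  ]
[ 0.5275 -0.0588  0.01  ] [ 0.5315 -0.1173  0.01  ]
far [ 0.5791 -0.0839  0.01  ]
shift [-0.073  0.943  0.001] turn [ 0.002 -0.004  0.003]
```

Request:
arm_command --translation '[[-0.06,0.2,0],[-0.06,0.5,0],[-0.06,0.8,0],[-0.06,0.94,0],[-0.06,0.94,0]]' --rotation '[[0,0,0],[0,0,0],[0,0,0],[0,0,0],[0,0,0]]' --grip '[-1,-1,-1,-1,-1]'

```text
time_s: 62.4
position: [0.4984, -0.088, 0.0994]
tcp_rot: [[-0.997, -0.004, 0.073], [-0.073, 0.003, -0.997], [0.004, -1.0, -0.003]]
force: [-0.9, -1.0, 0.3]
opening: 1.004
```

Request:
arm_command --translation '[[0,0.2,0],[0,0.5,0],[0,0.75,0],[0,0.87,0],[0,0.87,0]]' --rotation '[[0,0,0],[0,0,0],[0,0,0],[0,0,0],[0,0,0]]' --grip '[-1,-1,-1,-1,-1]'

```text
time_s: 62.9
position: [0.4994, -0.0884, 0.0312]
tcp_rot: [[-0.997, -0.001, 0.073], [-0.073, 0.002, -0.997], [0.001, -1.0, -0.002]]
force: [0.3, -0.3, 0.3]
opening: 0.999
```

Request:
arm_command --translation '[[0,0,0],[0,0,0],[0,0,0]]' --rotation '[[0,0,0],[0,0,0],[0,0,0]]' --grip '[-1,-1,-1]'

```text
time_s: 63.2
position: [0.5002, -0.0888, 0.0326]
tcp_rot: [[-0.997, 0.002, 0.073], [-0.073, 0.0, -0.997], [-0.002, -1.0, -0.0]]
force: [0.5, -0.3, -0.4]
opening: 1.0
```

Run:
```python
from h import *
plan((.499,-.0897,.0235),down(-86))
```

```text
shift [0.016 0.113 0.011] turn [ 0.     0.003 -0.002]
```

Request:
arm_command --translation '[[0.015,0.1,0.01],[0.015,0.115,0.01],[0.015,0.115,0.01]]' --rotation '[[0,0,0],[0,0,0],[0,0,0]]' --grip '[-1,-1,-1]'

```text
time_s: 63.5
position: [0.4983, -0.0895, 0.0225]
tcp_rot: [[-0.997, -0.0, 0.073], [-0.073, 0.001, -0.997], [0.0, -1.0, -0.001]]
force: [-0.6, -0.4, 3.6]
opening: 1.002
```

Request:
arm_command --translation '[[0,0,0],[0,0,0],[0,0,0],[0,0,0],[0,0,0]]' --rotation '[[0,0,0],[0,0,0],[0,0,0],[0,0,0],[0,0,0]]' --grip '[-0.7,-0.4,0,0.5,1]'

```text
time_s: 64.0
position: [0.4986, -0.0896, 0.0225]
tcp_rot: [[-0.997, 0.001, 0.073], [-0.073, 0.001, -0.997], [-0.001, -1.0, -0.001]]
force: [0.3, -1.1, 1.6]
opening: 0.687
```

Request:
arm_command --translation '[[0,0,0],[0,0,0],[0,-0.3,0],[0,-0.6,0],[0,-0.9,0]]' --rotation '[[0,0,0],[0,0,0],[0,0,0],[0,0,0],[0,0,0]]' --grip '[1,1,1,1,1]'

```text
time_s: 64.5
position: [0.4971, -0.0886, 0.0943]
tcp_rot: [[-0.997, -0.003, 0.072], [-0.072, 0.003, -0.997], [0.003, -1.0, -0.003]]
force: [0.4, 0.1, -1.6]
opening: 0.683
```

Run:
```python
from kin import *
s=bot.read_state();print(s['joint_positions'].round(1))
plan(np.array([.5461,-.1114,.1584]),down(-87.6))
for p in((-25,130),(-30,140),(-37,160)): print(p,[x.round() for x in jw(*p,Rh)])
```

```text
[-2.290e+01  3.510e+01  1.063e+02  1.000e-01  3.890e+01  6.290e+01]
shift [-0.588 -0.804  0.326] turn [0.003 0.029 0.003]
(-25, 130) [array([67., 21.,  4.]), array([247., -21., 184.])]
(-30, 140) [array([ 90.,  22., -25.]), array([270., -22., 155.])]
(-37, 160) [array([121.,  32., -66.]), array([301., -32., 114.])]
```

Request:
arm_command --translation '[[-0.2,-0.3,0.1],[-0.4,-0.6,0.2],[-0.59,-0.9,0.32],[-0.59,-1,0.32]]' --rotation '[[0,0,0],[0,0,0],[0,0.03,0],[0,0.03,0]]' --grip '[1,1,1,1]'

```text
time_s: 64.9
position: [0.5504, -0.1129, 0.1765]
tcp_rot: [[-0.999, 0.006, 0.041], [-0.041, -0.001, -0.999], [-0.006, -1.0, 0.001]]
force: [-0.3, -0.8, -2.0]
opening: 0.685
```

Request:
arm_command --translation '[[0,0,0],[0,0,0],[0,0,0],[0,0,0],[0,0,0]]' --rotation '[[0,0,0.07],[0,0,0.14],[0,0,0.21],[0,0,0.28],[0,0,0.35]]' --grip '[1,1,1,1,1]'

```text
time_s: 65.4
position: [0.5447, -0.11, 0.1729]
tcp_rot: [[-0.933, 0.356, 0.042], [-0.038, 0.018, -0.999], [-0.357, -0.934, -0.003]]
force: [0.4, 1.0, -1.7]
opening: 0.682
```

Request:
arm_command --translation '[[0,0,0],[0,0,0],[0,0,0],[0,0,0],[0,0,0]]' --rotation '[[0,0,0.07],[0,0,0.14],[0,0,0.21],[0,0,0.28],[0,0,0.35]]' --grip '[1,1,1,1,1]'

```text
time_s: 65.9
position: [0.5455, -0.0999, 0.1711]
tcp_rot: [[-0.81, 0.583, 0.064], [-0.031, 0.066, -0.997], [-0.586, -0.81, -0.036]]
force: [0.6, 0.4, -0.8]
opening: 0.686
```

Request:
arm_command --translation '[[0,0,0],[0,0,0],[0,0,0],[0,0,0],[0,0,0]]' --rotation '[[0,0,0.05],[0,0,0.05],[0,0,0.05],[0,0,0.05],[0,0,0.05]]' --grip '[1,1,1,1,1]'

```text
time_s: 66.4
position: [0.5479, -0.1014, 0.1726]
tcp_rot: [[-0.777, 0.626, 0.064], [-0.029, 0.066, -0.997], [-0.629, -0.777, -0.033]]
force: [0.4, 0.2, -1.7]
opening: 0.681
```

Run:
```python
from kin import *
s=bot.read_state();print(s['position'].round(4),s['joint_positions'].round(1),s['opening'])
plan(C+n*(g+.05)+[0,0,.03],Rh)
```

```text
[ 0.5479 -0.1014  0.1726] [-34.5  28.6 122.2  95.4  24.3 -36.5] 0.6807101832730549
shift [0.288 0.315 0.137] turn [ 0.038 -0.005  0.101]
```

Request:
arm_command --translation '[[0,0,0.05],[0.1,0.1,0.1],[0.2,0.2,0.14],[0.29,0.3,0.14],[0.29,0.3,0.14]]' --rotation '[[0.01,0,0.03],[0.02,0,0.06],[0.04,0,0.1],[0.04,0,0.1],[0.04,0,0.1]]' --grip '[1,1,1,1,1]'

```text
time_s: 66.9
position: [0.5449, -0.1115, 0.1374]
tcp_rot: [[-0.709, 0.704, 0.035], [-0.022, 0.028, -0.999], [-0.705, -0.71, -0.004]]
force: [0.0, -0.5, -1.6]
opening: 0.684
```

```bash
sed -i 's/g=.023$/g=.0225/' pl.py
python3 - <<'E'
from kin import *
s=bot.read_state();print(s['position'].round(4),s['joint_positions'].round(1),s['opening'],g)
plan(C+n*(g+.03)+[0,0,.01],Rh)
plan(C+n*(g+.004)+[0,0,.005],Rh)
E
```

```text
[ 0.5449 -0.1115  0.1374] [-36.8  36.6 127.5 126.8  33.6 -71.4] 0.6837815732040727 0.0225
shift [ 0.154  0.44  -0.   ] turn [-0.002 -0.008  0.003]
shift [ 0.197  0.809 -0.001] turn [-0.002 -0.008  0.003]
```

Request:
arm_command --translation '[[0.05,0.1,0],[0.1,0.2,0],[0.15,0.35,0],[0.15,0.44,0],[0.15,0.44,0]]' --rotation '[[0,-0.008,0],[0,-0.008,0],[0,-0.008,0],[0,-0.008,0],[0,-0.008,0]]' --grip '[1,1,1,1,1]'

```text
time_s: 67.4
position: [0.5627, -0.1111, 0.1052]
tcp_rot: [[-0.706, 0.707, 0.042], [-0.032, 0.027, -0.999], [-0.707, -0.707, 0.004]]
force: [-0.3, -0.6, -1.6]
opening: 0.688
```

Request:
arm_command --translation '[[0.01,0.1,0],[0.02,0.2,0],[0.04,0.3,0],[0.04,0.34,0],[0.04,0.34,0]]' --rotation '[[0,0,0],[0,0,0],[0,0,0],[0,0,0],[0,0,0]]' --grip '[1,1,1,1,1]'

```text
time_s: 67.9
position: [0.5789, -0.1103, 0.0834]
tcp_rot: [[-0.707, 0.706, 0.042], [-0.032, 0.027, -0.999], [-0.706, -0.708, 0.003]]
force: [-0.1, -0.0, -2.8]
opening: 0.685
```

Run:
```python
from kin import *
s=bot.read_state();print(s['position'].round(4),s['force'].round(1),s['moment'].round(2))
plan(C+n*g,Rh)
```

```text
[ 0.5789 -0.1103  0.0834] [-0.1 -0.  -2.8] [-0.04  0.73  0.01]
shift [ 0.068  0.124 -0.005] turn [-0.002  0.002  0.001]
```

Request:
arm_command --translation '[[0.03,0.05,0],[0.06,0.09,0],[0.06,0.1,0],[0.06,0.1,0]]' --rotation '[[0,0,0],[0,0,0],[0,0,0],[0,0,0]]' --grip '[1,1,1,1]'

```text
time_s: 68.3
position: [0.5808, -0.1104, 0.0746]
tcp_rot: [[-0.707, 0.706, 0.041], [-0.031, 0.027, -0.999], [-0.706, -0.708, 0.003]]
force: [0.2, 0.1, -1.1]
opening: 0.683
```

Request:
arm_command --translation '[[0.01,0.02,0],[0.015,0.025,0],[0.015,0.025,0]]' --rotation '[[0,0,0],[0,0,0],[0,0,0]]' --grip '[1,1,1]'

```text
time_s: 68.6
position: [0.5815, -0.1104, 0.0727]
tcp_rot: [[-0.707, 0.706, 0.041], [-0.032, 0.027, -0.999], [-0.707, -0.707, 0.004]]
force: [0.6, -0.7, -1.7]
opening: 0.688
```

Run:
```python
from kin import *
s=bot.read_state();print(s['position'].round(4),s['force'].round(1),s['moment'].round(2))
plan(C+n*g,Rh)
```

```text
[ 0.5815 -0.1104  0.0727] [ 0.6 -0.7 -1.7] [-0.08  0.63 -0.03]
shift [-0.003  0.007 -0.007] turn [-0.003  0.002  0.   ]
```

Request:
arm_command --translation '[[0.01,0.015,0],[0.01,0.015,0],[0.01,0.015,0]]' --rotation '[[0,0,0],[0,0,0],[0,0,0]]' --grip '[1,1,1]'

```text
time_s: 68.9
position: [0.5819, -0.1104, 0.0722]
tcp_rot: [[-0.705, 0.708, 0.041], [-0.031, 0.026, -0.999], [-0.708, -0.706, 0.004]]
force: [-2.2, -0.1, 6.3]
opening: 0.683
```

Request:
arm_command --translation '[[0.01,0.015,0],[0.01,0.015,0],[0.01,0.015,0]]' --rotation '[[0,0,0],[0,0,0],[0,0,0]]' --grip '[1,1,1]'

```text
time_s: 69.2
position: [0.582, -0.1104, 0.072]
tcp_rot: [[-0.704, 0.709, 0.04], [-0.031, 0.026, -0.999], [-0.71, -0.704, 0.004]]
force: [-8.6, -1.2, 13.4]
opening: 0.684
```

Run:
```python
from kin import *
s=bot.read_state();print(s['position'].round(4),s['force'].round(1),s['moment'].round(2))
plan(C+n*g,Rh)
```

```text
[ 0.582  -0.1104  0.072 ] [-8.6 -1.2 13.4] [-0.32 -0.18 -0.17]
shift [-0.005 -0.003 -0.006] turn [-0.004  0.001 -0.004]
```

Request:
arm_command --translation '[[0,-0.01,0],[0,-0.01,0],[0,-0.01,0],[0,-0.01,0],[0,-0.01,0]]' --rotation '[[0,0,0],[0,0,0],[0,0,0],[0,0,0],[0,0,0]]' --grip '[1,0.2,-0.4,-1,-1]'

```text
time_s: 69.7
position: [0.5816, -0.1105, 0.0702]
tcp_rot: [[-0.707, 0.706, 0.041], [-0.032, 0.027, -0.999], [-0.707, -0.708, 0.004]]
force: [0.3, -0.1, -0.2]
opening: 0.808
```

Request:
arm_command --translation '[[0,0,0],[0,-0.2,0],[0,-0.5,0],[0,-0.8,0],[0,-1,0]]' --rotation '[[0,0,0],[0,0,0],[0,0,0],[0,0,0],[0,0,0]]' --grip '[-1,-1,-1,-1,-1]'

```text
time_s: 70.2
position: [0.5231, -0.1119, 0.128]
tcp_rot: [[-0.708, 0.705, 0.041], [-0.031, 0.027, -0.999], [-0.706, -0.708, 0.003]]
force: [-0.7, -0.1, -0.1]
opening: 0.997
```

Request:
arm_command --translation '[[-0.2,-0.25,0],[-0.4,-0.5,0],[-0.6,-0.8,0],[-0.8,-0.9,0],[-0.8,-0.9,0]]' --rotation '[[0,0,0],[0,0,0],[0,0,0],[0,0,0],[0,0,0]]' --grip '[-1,-1,-1,-1,-1]'

```text
time_s: 70.7
position: [0.5196, -0.1127, 0.226]
tcp_rot: [[-0.703, 0.71, 0.042], [-0.035, 0.024, -0.999], [-0.71, -0.704, 0.008]]
force: [0.3, 0.0, 0.1]
opening: 0.999
```

Request:
arm_command --translation '[[0,0,-0.1],[0,0,-0.2],[0,0,-0.3],[0,0,-0.4],[0,0,-0.5]]' --rotation '[[0,0,-0.08],[0,0,-0.16],[0,0,-0.24],[0,0,-0.32],[0,0,-0.38]]' --grip '[-1,-1,-1,-1,-1]'

```text
time_s: 71.2
position: [0.5171, -0.0733, 0.219]
tcp_rot: [[-0.869, 0.491, 0.069], [-0.041, 0.067, -0.997], [-0.494, -0.869, -0.038]]
force: [-0.1, 0.6, -0.7]
opening: 0.999
```

Request:
arm_command --translation '[[0,0,-0.2],[0,0,-0.4],[0,0,-0.6],[0,0,-0.8],[0,0,-1]]' --rotation '[[0,0,-0.08],[0,0,-0.16],[0,0,-0.24],[0,0,-0.32],[0,0,-0.38]]' --grip '[-1,-1,-1,-1,-1]'

```text
time_s: 71.7
position: [0.5124, 0.0068, 0.2223]
tcp_rot: [[-0.991, 0.115, 0.07], [-0.066, 0.044, -0.997], [-0.118, -0.992, -0.037]]
force: [0.6, -0.6, -0.1]
opening: 0.999
```

Request:
arm_command --translation '[[0,0,0],[0,0,0],[0,0,0]]' --rotation '[[0,0,0],[0,0,0],[0,0,0]]' --grip '[-1,-1,-1]'

```text
time_s: 72.0
position: [0.5119, 0.0053, 0.2223]
tcp_rot: [[-0.991, 0.119, 0.068], [-0.063, 0.044, -0.997], [-0.121, -0.992, -0.036]]
force: [-0.7, 0.1, -0.9]
opening: 1.0
```

```bash
cat > lean.py <<'E'
from white import *
def lean(tag):
    "white pixels by the scene camera: compare with the projected leaning panel"
    from pl import C,k,n,w
    c=eyes.capture('scene');g=cv2.cvtColor(c['image'],cv2.COLOR_BGR2HSV);m=(g[...,2]>150)&(g[...,1]<40)
    # visible upper-end part of panel: end face corners at +80 mm, thickness 10 mm
    pts=proj(c,[C+k*.08+w*a+n*b for a,b in((.03,0),(-.03,0),(-.03,.01),(.03,.01))]).astype(np.int32)
    z=np.zeros(m.shape,np.uint8);cv2.fillConvexPoly(z,pts,1);r=z>0
    print(tag,'end face px',r.sum(),'bright share',m[r].mean().round(2),'mean BGR',c['image'][r].mean(0).round())
    print([q for q in white(c) if .3<q[0][0]<.7 and abs(q[0][1])<.25])
E
python3 - <<'E'
from lean import *
s=bot.read_state();print(s['position'].round(4),s['joint_positions'].round(1));lean('now')
plan((.51,.03,.23),down(-90))
E
```

```text
[0.5119 0.0053 0.2223] [-14.3  21.1 104.2   5.5  48.8  68.5]
now end face px 133 bright share 0.95 mean BGR [204. 207. 216.]
[]
shift [-0.006 -0.082 -0.316] turn [ 0.038  0.062 -0.116]
```

The panel's end face is at the predicted leaning spot (95% bright), and nothing white is lying on the bench. Back to the dial.

Request:
arm_command --translation '[[0,0,0],[0,0,0],[0,0,0]]' --rotation '[[0.04,0.06,-0.115],[0.04,0.06,-0.115],[0.04,0.06,-0.115]]' --grip '[-0.4,-0.4,-0.4]'

```text
time_s: 72.35
position: [0.5133, 0.0053, 0.223]
tcp_rot: [[-1.0, 0.004, 0.005], [-0.005, -0.001, -1.0], [-0.004, -1.0, 0.001]]
force: [-0.3, -0.4, -0.2]
opening: 0.811
```

Request:
arm_command --translation '[[-0.06,0,-0.04],[-0.12,0,-0.08],[-0.2,0,-0.14],[-0.26,0,-0.18],[-0.32,0,-0.22]]' --rotation '[[0,-0.12,0],[0,-0.24,0],[0,-0.36,0],[0,-0.48,0],[0,-0.583,0]]' --grip '[-0.4,-0.4,-0.4,-0.4,-0.4]'

```text
time_s: 72.85
position: [0.538, 0.0231, 0.2232]
tcp_rot: [[-0.814, 0.003, 0.58], [-0.58, -0.001, -0.814], [-0.002, -1.0, 0.003]]
force: [0.6, 0.3, 0.0]
opening: 0.701
```

Request:
arm_command --translation '[[-0.08,0,0],[-0.16,0,0],[-0.24,0,0],[-0.32,0,0],[-0.39,0,0]]' --rotation '[[0,-0.12,0],[0,-0.24,0],[0,-0.36,0],[0,-0.48,0],[0,-0.583,0]]' --grip '[-0.4,-0.4,-0.4,-0.4,-0.4]'

```text
time_s: 73.35
position: [0.5635, 0.041, 0.2232]
tcp_rot: [[-0.334, 0.003, 0.942], [-0.942, -0.001, -0.334], [0.0, -1.0, 0.003]]
force: [1.3, 0.6, -0.2]
opening: 0.699
```

Request:
arm_command --translation '[[-0.06,0,0.05],[-0.12,0,0.1],[-0.2,0,0.15],[-0.26,0,0.2],[-0.31,0,0.23]]' --rotation '[[0,-0.12,0],[0,-0.24,0],[0,-0.36,0],[0,-0.48,0],[0,-0.583,0]]' --grip '[-0.4,-0.4,-0.4,-0.4,-0.4]'

```text
time_s: 73.85
position: [0.5894, 0.0579, 0.2232]
tcp_rot: [[0.266, 0.003, 0.964], [-0.964, -0.001, 0.266], [0.002, -1.0, 0.003]]
force: [-0.6, -0.5, 0.4]
opening: 0.702
```

Request:
arm_command --translation '[[-0.02,0,0.07],[-0.05,0,0.14],[-0.08,0,0.21],[-0.1,0,0.29],[-0.13,0,0.37]]' --rotation '[[0,-0.12,0],[0,-0.24,0],[0,-0.36,0],[0,-0.48,0],[0,-0.583,0]]' --grip '[-0.4,-0.4,-0.4,-0.4,-0.4]'

```text
time_s: 74.35
position: [0.6151, 0.0756, 0.2231]
tcp_rot: [[0.771, 0.003, 0.637], [-0.637, -0.001, 0.771], [0.003, -1.0, 0.001]]
force: [-0.1, -0.5, 0.7]
opening: 0.704
```

Request:
arm_command --translation '[[0.02,0,0.07],[0.04,0,0.14],[0.06,0,0.21],[0.08,0,0.29],[0.1,0,0.37]]' --rotation '[[0,-0.12,0],[0,-0.24,0],[0,-0.36,0],[0,-0.48,0],[0,-0.583,0]]' --grip '[-0.4,-0.4,-0.4,-0.4,-0.4]'

```text
time_s: 74.85
position: [0.6403, 0.0931, 0.2231]
tcp_rot: [[0.997, 0.003, 0.08], [-0.08, -0.001, 0.997], [0.003, -1.0, -0.001]]
force: [-0.1, -0.7, 0.4]
opening: 0.697
```

Request:
arm_command --translation '[[0.06,0,0.05],[0.12,0,0.1],[0.18,0,0.15],[0.24,0,0.2],[0.3,0,0.25]]' --rotation '[[0,-0.12,0],[0,-0.24,0],[0,-0.36,0],[0,-0.48,0],[0,-0.583,0]]' --grip '[-0.4,-0.4,-0.4,-0.4,-0.4]'

```text
time_s: 75.35
position: [0.6659, 0.1109, 0.2231]
tcp_rot: [[0.863, 0.003, -0.506], [0.506, -0.001, 0.863], [0.002, -1.0, -0.002]]
force: [-0.2, -0.6, -0.1]
opening: 0.702
```

Run:
```python
from lean import *
s=bot.read_state();print(s['position'].round(4),s['joint_positions'].round(1));lean('now')
plan((.6662,.1103,.089),down(120))
```

```text
[0.6659 0.1109 0.2231] [ 0.000e+00  3.540e+01  7.560e+01 -1.000e-01  6.880e+01 -1.203e+02]
now end face px 133 bright share 0.95 mean BGR [205. 208. 216.]
[]
shift [-0.02   1.677 -0.003] turn [0.003 0.009 0.003]
```

Request:
arm_command --translation '[[0,0.25,0],[0,0.5,0],[0,0.8,0],[0,0.8,0]]' --rotation '[[0,0.007,0],[0,0.007,0],[0,0.007,0],[0,0.007,0]]' --grip '[-0.4,-0.4,-0.4,-0.4]'

```text
time_s: 75.8
position: [0.6633, 0.1105, 0.1558]
tcp_rot: [[0.87, -0.005, -0.493], [0.493, -0.002, 0.87], [-0.006, -1.0, 0.001]]
force: [-1.2, 0.8, -0.6]
opening: 0.699
```

Request:
arm_command --translation '[[0,0.2,0],[0,0.5,0],[0,0.75,0],[0,0.86,0],[0,0.86,0]]' --rotation '[[0,0,0],[0,0,0],[0,0,0],[0,0,0],[0,0,0]]' --grip '[-0.4,-0.4,-0.4,-0.4,-0.4]'

```text
time_s: 76.3
position: [0.6663, 0.1108, 0.0901]
tcp_rot: [[0.869, 0.001, -0.494], [0.494, -0.002, 0.869], [-0.0, -1.0, -0.003]]
force: [0.3, -0.3, 0.6]
opening: 0.704
```

Request:
arm_command --translation '[[0,0,0],[0,0,0],[0,0,0],[0,0,0],[0,0,0]]' --rotation '[[0,0,0],[0,0,0],[0,0,0],[0,0,0],[0,0,0]]' --grip '[0,0.4,1,1,1]'

```text
time_s: 76.8
position: [0.6673, 0.1111, 0.0912]
tcp_rot: [[0.869, 0.003, -0.495], [0.495, -0.003, 0.869], [0.002, -1.0, -0.004]]
force: [0.7, 0.1, 0.7]
opening: 0.33
```

Request:
arm_command --translation '[[0,0,0],[0,0,0],[0,0,0],[0,0,0]]' --rotation '[[0,0,0],[0,0,0],[0,0,0],[0,0,0]]' --grip '[1,1,1,1]'

```text
time_s: 77.2
position: [0.6672, 0.1109, 0.0908]
tcp_rot: [[0.869, 0.003, -0.494], [0.494, -0.003, 0.869], [0.001, -1.0, -0.004]]
force: [0.2, -0.8, 0.2]
opening: 0.163
```

Run:
```python
from lean import *
s=bot.read_state();z=np.array(s['tcp_rot'])[:,2];print(s['position'].round(4),s['force'].round(1),np.degrees(np.arctan2(z[1],z[0])),s['opening']);lean('now')
```

```text
[0.6672 0.1109 0.0908] [ 0.2 -0.8  0.2] 119.63342701496406 0.16264210857812342
now end face px 133 bright share 0.95 mean BGR [208. 211. 219.]
[]
```

Everything is in place: panel leaning, both frames hung, dial at off. Turning four clicks clockwise.

Request:
arm_command --translation '[[0,0,0],[0,0,0],[0,0,0],[0,0,0],[0,0,0]]' --rotation '[[0,0.1,0],[0,0.2,0],[0,0.3,0],[0,0.4,0],[0,0.5,0]]' --grip '[1,1,1,1,1]'

```text
time_s: 77.75
position: [0.6673, 0.1104, 0.0908]
tcp_rot: [[1.0, 0.003, 0.01], [-0.01, -0.004, 1.0], [0.003, -1.0, -0.004]]
force: [0.9, -1.6, 0.2]
opening: 0.156
```

Request:
arm_command --translation '[[0,0,0],[0,0,0],[0,0,0],[0,0,0],[0,0,0]]' --rotation '[[0,0.1,0],[0,0.2,0],[0,0.3,0],[0,0.4,0],[0,0.5,0]]' --grip '[1,1,1,1,1]'

```text
time_s: 78.25
position: [0.6672, 0.11, 0.0908]
tcp_rot: [[0.861, 0.003, 0.509], [-0.509, -0.004, 0.861], [0.005, -1.0, -0.002]]
force: [-0.4, -3.0, 1.7]
opening: 0.161
```

Request:
arm_command --translation '[[0,0,0],[0,0,0],[0,0,0],[0,0,0],[0,0,0]]' --rotation '[[0,0.1,0],[0,0.2,0],[0,0.3,0],[0,0.4,0],[0,0.5,0]]' --grip '[1,1,1,1,1]'

```text
time_s: 78.75
position: [0.6669, 0.1096, 0.0908]
tcp_rot: [[0.491, 0.002, 0.871], [-0.871, -0.005, 0.491], [0.005, -1.0, -0.001]]
force: [0.2, -5.3, 1.5]
opening: 0.157
```

Request:
arm_command --translation '[[0,0,0],[0,0,0],[0,0,0],[0,0,0],[0,0,0]]' --rotation '[[0,0.1,0],[0,0.2,0],[0,0.3,0],[0,0.4,0],[0,0.5,0]]' --grip '[1,1,1,1,1]'

```text
time_s: 79.25
position: [0.6664, 0.1095, 0.0908]
tcp_rot: [[-0.01, 0.001, 1.0], [-1.0, -0.005, -0.01], [0.005, -1.0, 0.001]]
force: [-1.4, -4.3, 1.2]
opening: 0.154
```

Request:
arm_command --translation '[[0,0,0],[0,0,0],[0,0,0],[0,0,0],[0,0,0]]' --rotation '[[0,0,0],[0,0,0],[0,0,0],[0,0,0],[0,0,0]]' --grip '[1,1,0.5,0,-0.4]'

```text
time_s: 79.75
position: [0.6672, 0.1116, 0.0906]
tcp_rot: [[-0.006, 0.003, 1.0], [-1.0, -0.002, -0.006], [0.002, -1.0, 0.003]]
force: [0.3, -0.0, -0.1]
opening: 0.346
```

Request:
arm_command --translation '[[0,0,0],[0,-0.2,0],[0,-0.5,0],[0,-0.8,0],[0,-1,0]]' --rotation '[[0,0,0],[0,0,0],[0,0,0],[0,0,0],[0,0,0]]' --grip '[-0.4,-0.4,-0.4,-0.4,-0.4]'

```text
time_s: 80.25
position: [0.668, 0.1115, 0.174]
tcp_rot: [[-0.006, 0.007, 1.0], [-1.0, -0.003, -0.006], [0.003, -1.0, 0.007]]
force: [-0.2, -0.1, -0.3]
opening: 0.688
```

Request:
arm_command --translation '[[0,-0.3,-0.4],[0,-0.5,-0.8],[0,-0.6,-1],[0,-0.6,-1]]' --rotation '[[0,0,0],[0,0,0],[0,0,0],[0,0,0]]' --grip '[-0.4,-0.4,-0.4,-0.4]'

```text
time_s: 80.65
position: [0.5854, 0.1124, 0.2213]
tcp_rot: [[-0.005, 0.005, 1.0], [-1.0, -0.003, -0.005], [0.003, -1.0, 0.005]]
force: [0.7, 0.1, 0.2]
opening: 0.699
```

Run:
```python
from lean import *
s=bot.read_state();print(s['position'],s['time_s']);lean('now')
c=eyes.capture('scene');b=cv2.resize(c['image'][150:350,150:430],None,fx=2.8,fy=2.8,interpolation=cv2.INTER_CUBIC)
for k in('dial_pointer','dial_grip'):
    for d in models.spot_point('scene',k)[:2]:print(k,round(d['conf'],2),back(c,np.array(d['point'])*[640,400],.079).round(3))
cv2.imwrite('pics/s16.png',b)
```

```text
[0.58542372 0.11242492 0.22125142] 80.65
now end face px 133 bright share 0.96 mean BGR [205. 209. 217.]
[]
dial_pointer 0.68 [0.669 0.069 0.079]
dial_grip 0.65 [0.662 0.112 0.079]
```

Run:
```python
from lean import *
a=cv2.imread('pics/s14.png');c=eyes.capture('scene')['image'];b=cv2.resize(c[150:350,110:430],None,fx=2.5,fy=2.5,interpolation=cv2.INTER_CUBIC)
d=np.abs(a.astype(int)-b).mean(2)
for n,(x0,y0,x1,y1) in dict(frames=(120,180,430,480),mug=(630,245,750,370),dial=(650,150,730,230)).items():print(n,d[y0:y1,x0:x1].mean().round(2))
lean('final');bot.hand_in();print('handed in',bot.read_state()['time_s'])
```

```text
frames 3.15
mug 2.2
dial 9.78
final end face px 133 bright share 0.96 mean BGR [206. 209. 217.]
[]
the job is handed in; nothing more can be done
the job is handed in; nothing more can be done
```

I handed the job in at about 81 s, with both frames hung, the panel leaning and the fan started. The dial had to be turned twice, because the panel was knocked over the first time.

- **Frames:** there were two, and both hang on the two hooks at about +50 and 0 mm. My last camera comparison showed that area nearly unchanged since the last picture I viewed, where both hung square.
- **Panel:** the white panel first leaned correctly. It was then knocked flat on the bench, about 18 mm sideways, while I was at the dial, and I only noticed after the first four clicks. I turned the dial back to off, set the panel against the dark drying block again at about 45°, and released it with both foot and back touching.
- **Dial:** I turned it 120° clockwise from off again, which is four clicks. The gripper turned about 120° (its final heading was within 1°). The network's reading of the pointer was about 8° off the ideal direction, within its usual error.
- **Last checks:** the panel's upper end was 96% bright where the leaning panel should be, with nothing white lying flat on the bench. The mug's area was nearly unchanged. The dial area differed more (9.8, against 2–3 elsewhere) from the picture taken after the first four clicks. I did not find out why.
- **Not confirmed:** the final picture could not be viewed because the 16-picture limit was reached, so the end state was checked only by numbers. If the order is judged over the whole run, the first dial turn may have come after the knock.

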